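# Snap the lid onto a gift box

### The arm

A 6-joint arm with a two-finger parallel gripper is mounted at the origin on the work surface. World frame = base frame: x ahead of the robot, y to its left, z up, the work surface at z = 0. Lengths are in m, angles in degrees, forces in N, time in s.
With the tool pointing down it reaches from about 0.375 to 0.9 m from the base axis. Payload 3.1 kg.
Tool frame: the origin (TCP) lies between the finger pads; the fingertips stand 11 mm ahead of it and the grasp point (between the pads) lies 8 mm behind it; z points along the fingers, y is the direction in which the jaws open and shut (so a half turn about z gives the same grasp; the last joint's range is limited). The gripper opens to 87 mm and grips with 3 to 60 N. Pads are 19 mm wide; open, the fingers measure 117 mm over their backs; the gripper's body (75 mm by 190 mm) begins 51 mm behind the grasp point.
Start: joints at [-73.711, 30.224, 82.088, -0, 67.689, -10.227], TCP at [0.279, -0.559, 0.234] pointing down, gripper open.
Joint ranges: [-176.69, 176.69], [-43.24, 126.21], [12.49, 139.97], [-82, 262], [0, 151.66], [-163.58, 163.58]. Speed limits (degrees/s): [159.86, 159.86, 180, 180, 180, 180].

### API

Orientations are given as a 3x3 rotation matrix whose columns are the frame's x, y, z axes.
In Python, from rig import bot, vision gives the robot as it stands. The module is installed in compiled form; this text tells all that it offers.
- The arm moves only by the tool jog_arm, never from a script. Its argument "rows" is a list of rows, each an object with "dp": the shift along the tool's x, y, z in mm, a list of three; "turn": the turn, a rotation vector about the tool's x, y, z in degrees, a list of three; "grip": the opening, from 0 (shut) to 1 (fully open). A call has 1 to 10 rows; each row is the pose to reach, as a shift and turn from the pose commanded when the call began, along the tool's axes at that moment; what a row does not reach only later rows make up. A row lasts 1/10 s, in which the tool goes at most 50 mm and 8.59 degrees, less where a joint would pass 70% of its speed; a pose out of reach is approached as far as the arm can. A call with a gripper value outside its range is refused whole. The fingers move at their own pace and stop on an object; the grip force is fixed at half the most. Time passes only in rows, so rows that repeat a pose let the fingers close. It gives the time, the measured TCP pose, the force and the opening at its end, in the units of the state.
- bot.read_state(): the state, without advancing time (a new reading comes with each control period).
- vision.capture(name): name is "scene" or "side" or "wrist"; returns (picture, depth): 400x640x3 uint8, red, green, blue; 400x640 float32, m along the optical axis (not along the pixel's ray), 0 where there is no reading.
- vision.camera_info(name): a dict with "vertical_fov" (degrees; the focal length in pixels is half the picture's height over the tangent of half this angle, whatever the lens; pixels are square), "cx", "cy" (the principal point, pixels), "position" and "rotation" of the camera in the world. Camera axes: x right, y down, z forward; pixel columns grow to the right and rows downward; lengths in m; the calibration is good to about 2 mm. A picture is of the moment at which its call begins: read the wrist's pose just before it. camera_info takes no time and is no camera call; for the wrist camera it gives the pose at the moment of the call.
- bot.hand_in(): hands the job in, once; it reports no verdict.
The state is a dict: "time_s": time; "joint_positions": joint angles; "qvel": joint speeds; "tau": joint torques, N m; "position": TCP position; "tcp_rot": TCP orientation; "force": force on the tool from outside, world axes, zero at the start; "moment": the same for the moment, N m; "opening": opening from 0.0 (shut) to 1.0 (fully open).
Only numpy, scipy, OpenCV 4.12 (cv2) and the standard library are available. Lean on these libraries where they do the work, as an engineer would, in place of code of your own. Each camera call takes 0.05 s, during which the arm holds its last target.

### The job

Push the green lid along its holder until one end sticks well out past the holder's front edge, lift it by that overhanging end, lay it centred along the cork-topped rest and let go. Then take it again by its middle, lay it on the open gift box between the four orange catches and let go, and press down each yellow spot in turn until all four catches have snapped over the lid and it lies flush on the box. Leave the other goods on the counter where they are.

Things in the scene. Friction and masses are not known exactly. Their poses are not given: they have to be found in the camera images.
- lid_center (a point): centre (half-way up) of the loose flat green lid, 130 x 62 x 5 mm, about 60 g; x along its length, z up; the same either way round. It starts lying in the holder, along the holder's x, and the rails cover its long sides: only what sticks out past the holder can be gripped, across the 62 mm width
- holder: fixed grey stand; origin at the centre of its underside. Its top, 40 mm up, runs from x = -65 mm (front edge) to +75 mm, 86 mm wide; black rails along x (inner faces y = +-32.5 mm) rise 7.5 mm above it. Open at both ends. The lid starts level with or up to 8 mm behind the front edge and slides to -x, pushed at its rear edge or dragged from above; it tips off once its centre passes the front edge
- rest_top (a point): centre of the top of the fixed wooden rest with a cork top, 90 mm (x) by 40 mm (y), 25 mm high; the lid laid on it lengthwise overhangs 11 mm on either side, so that it can be taken across its middle
- box: fixed open white gift box with three lime cups inside; origin at the centre of the underside of its grey base (170 x 104 x 8 mm), x along its length, z up. Walls 128 x 58 mm outside. White end stops at x = +-66.5 mm, 60 mm high, flare outward above 53 mm. Orange catches at x = +-42 mm on both long sides; between them (|x| below 32 mm) the sides are free for fingers, at the lid's ends they are not
- box_mouth (a point): centre of the box's mouth, at the height of the wall tops on which the lid finally lies, 40 mm above the table; the lid's top is then at 45 mm. A lid just laid between the catches rests on their slopes, its underside about 51 mm above the table, and must go down about 11 mm
- catch0 (a joint): outward travel of the spring catch at x = +42 mm, y = + side of the box; 0 m sprung home, up to 0.008 m pushed out. Each catch is 18 mm wide along x; its nose reaches in to 28 mm from the box's centre line, underside 46 mm above the table, sloping up and outward at 45 degrees from 48 to 57 mm. A lid pressed at the spot beside it (some 6 to 12 N) slips under the nose, which springs back over it
- catch1 (a joint): outward travel of the spring catch at x = +42 mm, y = - side of the box; 0 m sprung home, up to 0.008 m pushed out
- catch2 (a joint): outward travel of the spring catch at x = -42 mm, y = - side of the box; 0 m sprung home, up to 0.008 m pushed out
- catch3 (a joint): outward travel of the spring catch at x = -42 mm, y = + side of the box; 0 m sprung home, up to 0.008 m pushed out
- spot0 (a point): yellow press spot, 18 mm across, on the lid's top face at +42 mm along and +16 mm across from the lid's centre (lid axes)
- spot1 (a point): yellow press spot, 18 mm across, on the lid's top face at +42 mm along and -16 mm across from the lid's centre (lid axes)
- spot2 (a point): yellow press spot, 18 mm across, on the lid's top face at -42 mm along and -16 mm across from the lid's centre (lid axes)
- spot3 (a point): yellow press spot, 18 mm across, on the lid's top face at -42 mm along and +16 mm across from the lid's centre (lid axes)
- pot_a: loose lime coffee-pot ornament, 130 mm high; not to be disturbed
- pot_b: loose dark green coffee-pot ornament, 130 mm high; not to be disturbed
- bottle_a: loose green bottle, 48 mm across, 120 mm high; not to be disturbed
- bottle_b: loose white bottle, 48 mm across, 120 mm high; not to be disturbed
- cup: loose lime cup, 54 mm across, 50 mm high; not to be disturbed
- tape: loose roll of clear tape lying flat, 76 mm across, 24 mm high; not to be disturbed
- bowl: loose white bowl, 90 mm across, 40 mm high; not to be disturbed
Things that resemble listed ones, but are neither listed nor needed, are in the scene too. Of the things like the part that bears lid_center, leave any that is blue; of the rest the smaller one is meant.

How it is judged (in metres and radians):
On the way, in this order (a step that is already met when the one before it is completed fails the run):
1. the lid, still lying on the holder, is slid until its end overhangs the front edge by at least 20 mm (x of lid_center in the frame of holder below -0.02 m and z of lid_center in the frame of holder between 0.036 and 0.048 m and angle between lid_center's own z axis and vertical below 0.12 rad), for 0.1 s.
2. the lid lies flat on the rest, its centre within 30 mm of the rest's centre, let go (distance between lid_center and rest_top below 0.03 m and angle between lid_center's own z axis and vertical below 0.12 rad and contact force between the fingers and lid below 0.1 N), for 0.2 s.
3. the lid lies on the box between the catches, let go (horizontal distance between lid_center and box below 0.012 m and z of lid_center in the frame of box below 0.062 m and angle between the x axis of lid_center and the x axis of box, either way round below 0.15 rad and angle between lid_center's own z axis and vertical below 0.25 rad and contact force between the fingers and lid below 0.1 N), for 0.2 s.
At the end, for the whole second after the job is handed in: the lid lies centred on the box (within 6 mm and 0.08 rad), all four press spots lower than 47.5 mm above the table (fully home is 45 mm), all four catches sprung back over it (within 1.5 mm of home), let go and at rest (z of each of spot0, spot1, spot2, spot3 in the frame of box below 0.0475 m and value of joint each of catch0, catch1, catch2, catch3 below 0.0015 m and horizontal distance between lid_center and box below 0.006 m and angle between the x axis of lid_center and the x axis of box, either way round below 0.08 rad and linear speed of lid below 0.02 m/s and contact force between the fingers and lid below 0.1 N); the robot touches nothing.
It fails at once if one of the other goods (pots, bottles, cup, tape roll, bowl) is moved more than 40 mm (distance of any of pot_a, pot_b, bottle_a, bottle_b, cup, tape, bowl from where it was at the start of the episode above 0.04 m).
It also fails if it takes over 72 s, if anything falls off the work surface, if the arm or the gripper's body presses on something with over 40 N, if the wrist force passes 120 N, or if a joint passes its speed limit or range.

## Working session

There is one attempt and no reset: what is moved stays moved. The work goes in short steps, Python scripts to look and compute and a tool call to move; the robot and the scene stay as the last step left them, time stands still between calls to the robot, and variables do not carry over. Pictures are saved under pics/ and viewed, and the job is handed in when it is done.

Besides the shell and the picture viewer there is one more tool, called after "Call:" as name(argument=value, ...) on one line, values as JSON. jog_arm: Moves the arm, as the interface text tells. Its arguments: {"type":"object","properties":{"rows":{"type":"array"}},"required":["rows"]}

```bash
mkdir -p pics; ls
python3 - <<'E'
from rig import bot, vision
import cv2, numpy as np
s=bot.read_state(); print({k:np.round(v,3).tolist() for k,v in s.items()})
for n in ("scene","side","wrist"):
    i=vision.camera_info(n); print(n,{k:np.round(v,4).tolist() for k,v in i.items()})
    p,d=vision.capture(n); np.savez(f"{n}0.npz",p=p,d=d)
    cv2.imwrite(f"pics/{n}0.png",p[:,:,::-1])
E
```

```text
pics
{'time_s': 0.0, 'joint_positions': [-73.71, 30.278, 82.159, -0.0, 67.69, -10.228], 'qvel': [-0.097, -0.057, 0.017, 0.056, -0.078, 0.043], 'tau': [-0.0, -44.004, -17.659, 0.063, 0.058, -0.0], 'position': [0.279, -0.559, 0.233], 'tcp_rot': [[0.895, 0.446, -0.001], [0.446, -0.895, 0.002], [0.0, -0.002, -1.0]], 'force': [1.504, -0.273, -0.22], 'moment': [-0.014, -0.021, 0.002], 'opening': 1.001}
scene {'vertical_fov': 46.6835, 'cx': 312.7539, 'cy': 197.0693, 'position': [1.2692, 0.3228, 1.419], 'rotation': [[-0.4394, 0.7699, -0.4627], [0.8981, 0.3856, -0.2114], [0.0157, -0.5085, -0.8609]]}
side {'vertical_fov': 45.309, 'cx': 317.0963, 'cy': 200.8393, 'position': [-0.1603, 0.904, 0.7195], 'rotation': [[-0.7846, -0.3175, 0.5326], [-0.6199, 0.381, -0.686], [0.0149, -0.8684, -0.4957]]}
wrist {'vertical_fov': 62.2924, 'cx': 321.4423, 'cy': 195.4998, 'position': [0.3489, -0.5244, 0.3829], 'rotation': [[0.4474, -0.8585, -0.2508], [-0.8943, -0.4299, -0.1239], [-0.0014, 0.2797, -0.9601]]}
```

View pics/scene0.png

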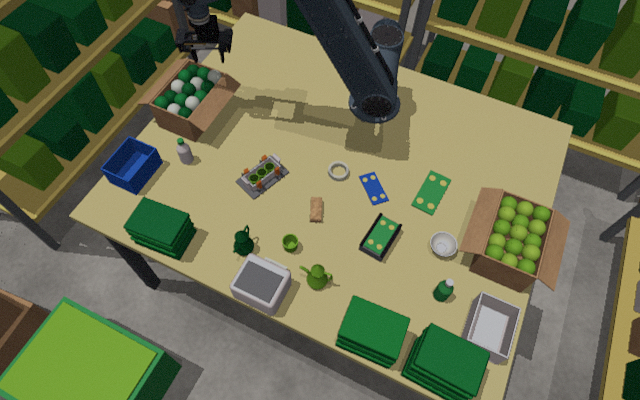

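View pics/side0.png

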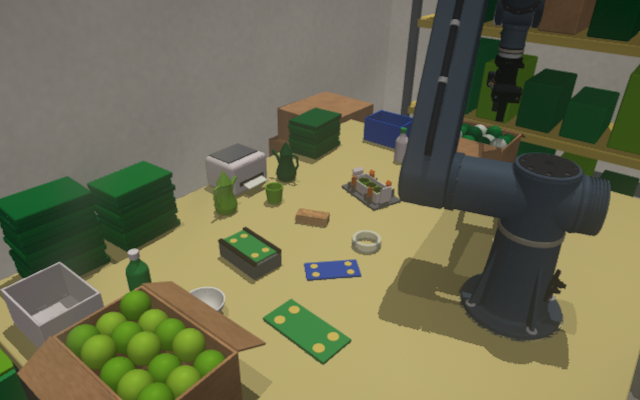

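View pics/wrist0.png

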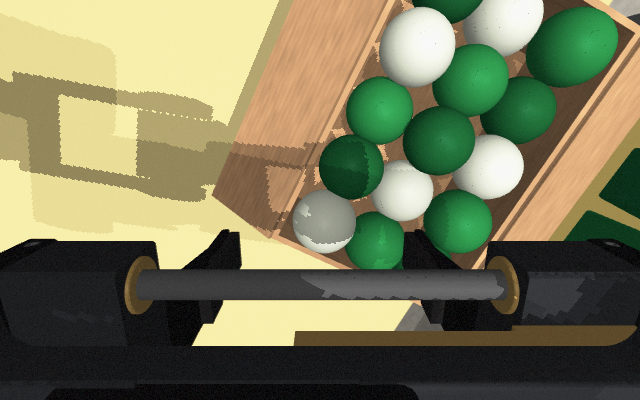

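```bash
cat > h.py <<'E'
import numpy as np, cv2
from rig import bot, vision
def ray(info,uv,h=400):
    f=h/2/np.tan(np.radians(info["vertical_fov"])/2)
    uv=np.atleast_2d(np.asarray(uv,float))
    d=np.c_[(uv[:,0]-info["cx"])/f,(uv[:,1]-info["cy"])/f,np.ones(len(uv))]
    return np.array(info["position"]),d@np.array(info["rotation"]).T
def onplane(info,uv,z):
    o,d=ray(info,uv); return o+d*((z-o[2])/d[:,2])[:,None]
def proj(info,P):
    f=200/np.tan(np.radians(info["vertical_fov"])/2)
    c=(np.atleast_2d(P)-np.array(info["position"]))@np.array(info["rotation"])
    return np.c_[f*c[:,0]/c[:,2]+info["cx"],f*c[:,1]/c[:,2]+info["cy"]]
def cloud(info,d):
    v,u=np.mgrid[0:400,0:640]
    o,r=ray(info,np.c_[u.ravel(),v.ravel()])
    return (o+r*d.ravel()[:,None]).reshape(400,640,3)
E
python3 - <<'E'
import numpy as np,cv2
a=np.load('scene0.npz')['p'][:,:,::-1];b=np.load('side0.npz')['p'][:,:,::-1]
def crop(im,u,v,w,h,s): return cv2.resize(im[v:v+h,u:u+w],None,fx=s,fy=s,interpolation=cv2.INTER_CUBIC)
c1=crop(a,340,200,80,70,5);c2=crop(b,210,220,80,70,5)
c3=crop(a,225,145,80,60,5);c4=crop(b,335,160,80,60,5)
cv2.imwrite('pics/crop1.png',np.vstack([np.hstack([c1,c2])[:300],np.hstack([c3,c4])]))
E
```

```text
(no output)
```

View pics/crop1.png

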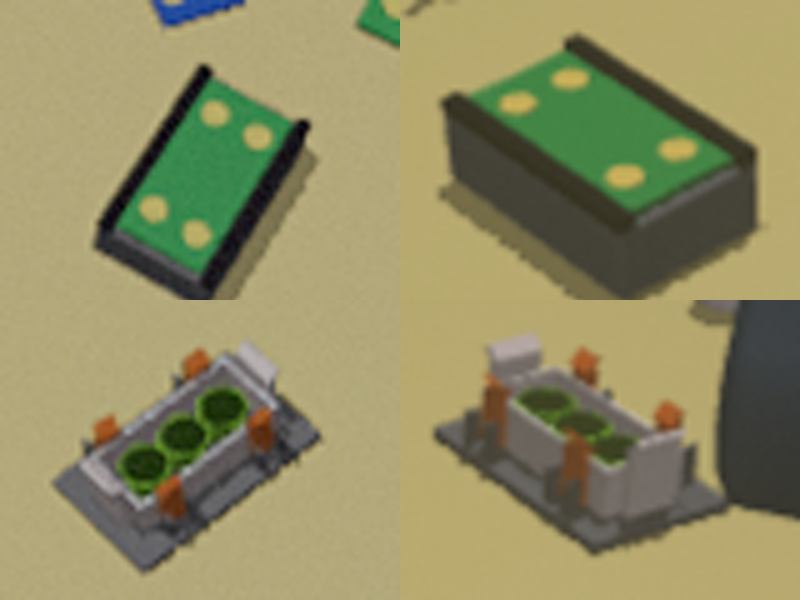

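Run:
```python
from h import *
i=vision.camera_info("scene"); j=vision.camera_info("side")
def q(n,a,z): print(n,np.round(onplane(i,a,z)[:, :2],3).tolist())
q("lid",[(381,236)],.045); q("biggreen",[(432,192)],.005); q("blue",[(373,188)],.005)
q("rest",[(316,205)],.025); q("box",[(262,175)],.04)
for n,a in dict(tape=(339,171),bowl=(444,244),pot_a=(318,285),cup=(290,243),pot_b=(244,248),bottle_a=(443,297),bottle_b=(186,160)).items(): q(n,[a],.01)
d=np.load('scene0.npz'); hsv=cv2.cvtColor(d['p'],cv2.COLOR_RGB2HSV)
P=cloud(i,d['d'])
m=cv2.inRange(hsv,(55,80,60),(80,255,255)); n,l,s,c=cv2.connectedComponentsWithStats(m)
for k in range(1,n):
    if s[k,4]>100 and 330<c[k][0]<460 and 150<c[k][1]<280: print(c[k],s[k],np.median(P[l==k],0), [np.round(onplane(i,x[None],.045)[0,:2],4).tolist() for x in cv2.boxPoints(cv2.minAreaRect(np.argwhere(l==k)[:,::-1].astype(np.float32)))])
```

```text
lid [[0.564, 0.252]]
biggreen [[0.299, 0.349]]
blue [[0.378, 0.153]]
rest [[0.543, 0.005]]
box [[0.527, -0.217]]
tape [[0.369, 0.014]]
bowl [[0.479, 0.45]]
pot_a [[0.796, 0.134]]
cup [[0.706, -0.013]]
pot_b [[0.789, -0.141]]
bottle_a [[0.656, 0.504]]
bottle_b [[0.579, -0.511]]
[430.97643979 192.42146597] [412 171  39  44 764] [0.30189955 0.34546873 0.00588482] [[0.4065, 0.2997], [0.2367, 0.3105], [0.2485, 0.391], [0.4156, 0.3767]]
[380.40439932 234.89340102] [363 216  36  39 591] [0.56011696 0.24824217 0.04431016] [[0.6197, 0.2087], [0.4869, 0.2224], [0.4991, 0.2886], [0.6298, 0.2726]]
```

Call:
jog_arm(rows=[{"dp": [37, -24, 5], "turn": [0, 0, 0], "grip": 1}, {"dp": [74, -49, 10], "turn": [0, 0, 0], "grip": 1}, {"dp": [111, -73, 10], "turn": [0, 0, 0], "grip": 0.5}, {"dp": [148, -98, 10], "turn": [0, 0, 0], "grip": 0}, {"dp": [185, -122, 10], "turn": [0, 0, 0], "grip": 0}, {"dp": [222, -146, 10], "turn": [0, 0, 0], "grip": 0}, {"dp": [260, -170, 10], "turn": [0, 0, 0], "grip": 0}, {"dp": [296, -195, 10], "turn": [0, 0, 0], "grip": 0}, {"dp": [296, -195, 10], "turn": [0, 0, 0], "grip": 0}, {"dp": [296, -195, 10], "turn": [0, 0, 0], "grip": 0}])

```text
time_s: 1.15
position: [0.4572, -0.2516, 0.2234]
tcp_rot: [[0.894, 0.449, -0.0], [0.449, -0.894, -0.0], [-0.0, 0.0, -1.0]]
force: [-0.1, -0.8, -0.7]
opening: 0.354
```

```bash
cat >> h.py <<'E'
def snap(n,tag):
    i=vision.camera_info(n); p,d=vision.capture(n); s=bot.read_state()
    np.savez(tag+".npz",p=p,d=d,**{k:np.array(v) for k,v in i.items()})
    cv2.imwrite(f"pics/{tag}.png",p[:,:,::-1]); print(tag,"t",round(float(s["time_s"]),2),"pos",np.round(s["position"],4).tolist(),"F",np.round(s["force"],1).tolist(),"op",round(float(s["opening"]),3))
    return i,p,d
def load(tag):
    z=np.load(tag+".npz"); return {k:z[k] for k in ("vertical_fov","cx","cy","position","rotation")},z["p"],z["d"]
E
python3 -c "
from h import *
snap('wrist','w1')"
```

```text
w1 t 1.2 pos [0.4569, -0.2527, 0.2235] F [-0.3, 0.7, 0.9] op 0.309
```

View pics/w1.png

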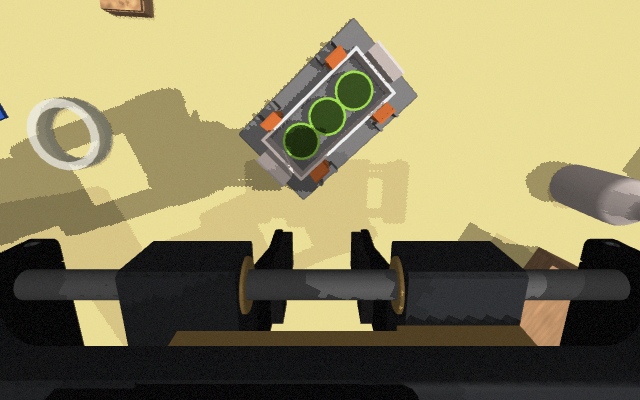

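Run:
```python
from h import *
i,p,d=load('w1'); hsv=cv2.cvtColor(p,cv2.COLOR_RGB2HSV)
# orange
m=cv2.inRange(hsv,(5,170,120),(16,255,255)); n,l,s,c=cv2.connectedComponentsWithStats(m)
P=cloud(i,d); cs=[]
for k in range(1,n):
    if s[k,4]>60 and s[k,1]<200:
        q=P[l==k]; cs.append(np.median(q,0)); print("orange",np.round(c[k],1),s[k,4],np.round(np.median(q,0),4), np.round(q[:,2].max(),4))
cs=np.array(cs); print("mean",cs.mean(0))
# box region: everything not yellow table, height mask
H=P[:,:,2]
mm=((H>0.004)&(H<0.08)).astype(np.uint8); mm[:, :230]=0; mm[:,430:]=0; mm[210:]=0
mm=cv2.morphologyEx(mm,cv2.MORPH_OPEN,np.ones((3,3)))
n,l,s,c=cv2.connectedComponentsWithStats(mm); k=1+np.argmax(s[1:,4])
X=P[l==k]; X=X[X[:,2]<0.012]
r=cv2.minAreaRect((X[:,:2]*1000).astype(np.float32)); print("base",r)
X=P[l==k]; X=X[(X[:,2]>0.037)&(X[:,2]<0.043)]
r=cv2.minAreaRect((X[:,:2]*1000).astype(np.float32)); print("rim",r)
mw=cv2.inRange(hsv,(0,0,200),(180,60,255)); mw[:, :250]=0; mw[:,420:]=0; mw[200:]=0
```

```text
orange [335.6  56.8] 264 [ 0.5653 -0.2121  0.0527] 0.3737
orange [383.5 112.8] 239 [ 0.5422 -0.2749  0.0521] 0.0576
orange [270.7 121.1] 234 [ 0.4873 -0.1832  0.0526] 0.0573
orange [318.7 171.8] 182 [ 0.4639 -0.2458  0.0521] 0.3737
mean [ 0.51465153 -0.22898346  0.05235346]
base ((514.6229248046875, -229.42446899414062), (104.0771484375, 169.96315002441406), 69.84733581542969)
rim ((514.4480590820312, -229.5537109375), (73.17811584472656, 133.7953643798828), 70.55248260498047)
```

Call:
jog_arm(rows=[{"dp": [20, -38, 0], "turn": [0, 0, 6], "grip": 0}, {"dp": [41, -76, 0], "turn": [0, 0, 13], "grip": 0}, {"dp": [62, -114, 0], "turn": [0, 0, 20], "grip": 0}, {"dp": [83, -152, 0], "turn": [0, 0, 27], "grip": 0}, {"dp": [104, -190, 0], "turn": [0, 0, 33], "grip": 0}, {"dp": [124, -229, 0], "turn": [0, 0, 33], "grip": 0}, {"dp": [124, -229, 0], "turn": [0, 0, 33], "grip": 0}, {"dp": [124, -229, 0], "turn": [0, 0, 33], "grip": 0}])

```text
time_s: 2.0
position: [0.4658, 0.007, 0.2236]
tcp_rot: [[0.994, -0.112, 0.0], [-0.112, -0.994, -0.001], [0.0, 0.001, -1.0]]
force: [0.1, -0.6, -0.2]
opening: 0.007
```

```bash
python3 -c "
from h import *
snap('wrist','w2')"
```

```text
w2 t 2.05 pos [0.4661, 0.0063, 0.2236] F [-0.7, -0.1, 0.1] op 0.004
```

View pics/w2.png

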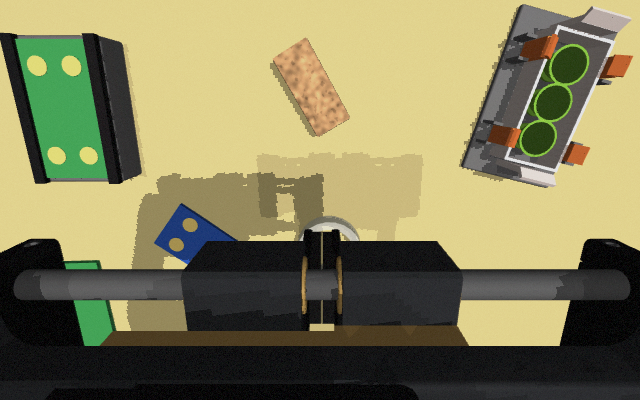

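Call:
jog_arm(rows=[{"dp": [-2, -42, 0], "turn": [0, 0, 0], "grip": 0}, {"dp": [-4, -84, 0], "turn": [0, 0, 0], "grip": 0}, {"dp": [-6, -126, 0], "turn": [0, 0, 0], "grip": 0}, {"dp": [-8, -168, 0], "turn": [0, 0, 0], "grip": 0}, {"dp": [-10, -210, 0], "turn": [0, 0, 0], "grip": 0}, {"dp": [-10, -250, 0], "turn": [0, 0, 0], "grip": 0}, {"dp": [-10, -250, 0], "turn": [0, 0, 0], "grip": 0}, {"dp": [-10, -250, 0], "turn": [0, 0, 0], "grip": 0}])

```text
time_s: 2.85
position: [0.4849, 0.2558, 0.2232]
tcp_rot: [[0.993, -0.114, -0.0], [-0.114, -0.993, -0.001], [-0.0, 0.001, -1.0]]
force: [0.8, 0.8, -0.3]
opening: 0.007
```

Run:
```python
from h import *
i,p,d=load('w2'); P=cloud(i,d); H=P[:,:,2]
mm=((H>0.021)&(H<0.03)).astype(np.uint8); mm[:, :250]=0; mm[:,370:]=0; mm[150:]=0
X=P[mm>0]; r=cv2.minAreaRect((X[:,:2]*1000).astype(np.float32)); print("rest",r,np.median(X[:,2]),len(X))
snap('wrist','w3')
```

```text
rest ((554.7381591796875, 6.932674407958984), (87.94351196289062, 38.19444274902344), 23.79206085205078) 0.024080062661216428 3465
w3 t 2.9 pos [0.4845, 0.2552, 0.2232] F [-0.4, -0.8, 0.8] op 0.006
```

View pics/w3.png

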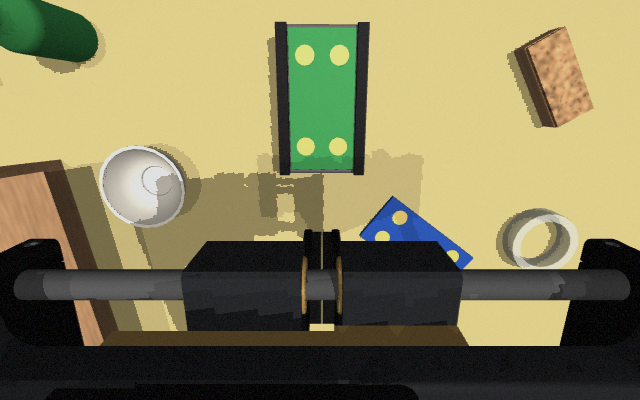

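Run:
```python
from h import *
i,p,d=load('w3'); P=cloud(i,d); H=P[:,:,2]; hsv=cv2.cvtColor(p,cv2.COLOR_RGB2HSV)
c=p[10:190,260:390,::-1]; cv2.imwrite('pics/w3c.png',cv2.resize(c,None,fx=3.3,fy=3.3,interpolation=cv2.INTER_CUBIC))
roi=np.zeros(H.shape,bool); roi[5:185,255:380]=1
def R(m): X=P[m&roi]; return cv2.minAreaRect((X[:,:2]*1000).astype(np.float32)),np.round(np.percentile(X[:,2],[5,50,95]),4),len(X)
rail=R((H>0.0463)&(H<0.052)); print("rails",rail)
g=((cv2.inRange(hsv,(50,80,50),(85,255,255))>0)|(cv2.inRange(hsv,(20,80,150),(35,160,255))>0))&(H>.041)&(H<.0475)
n,l,s,cc=cv2.connectedComponentsWithStats((g&roi).astype(np.uint8)); k=1+np.argmax(s[1:,4])
print("lid",R(l==k))
top=R((H>0.038)&(H<0.052)); print("top",top)
# profile along the centre line
a=np.radians(-6.5); ex=np.array([np.cos(a),np.sin(a)])
ctr=np.array(top[0][0])/1000; ey=np.array([-ex[1],ex[0]])
Q=(P[:,:,:2]-ctr); X=Q@ex; Y=Q@ey
for name,m in (("lid",(l==k)),("all",roi&(H>.036)&(H<.052)&(abs(Y)<.028)),("rail",roi&(H>.046)&(H<.052)&(abs(Y)>.034))):
    print(name,np.round([X[m].min(),X[m].max(),Y[m].min(),Y[m].max()],4))
```

```text
rails (((559.0841674804688, 247.21156311035156), (84.99410247802734, 138.77511596679688), 83.43880462646484), array([0.0464, 0.0469, 0.0479]), 2102)
lid (((559.7275390625, 247.43458557128906), (62.61909484863281, 129.2135467529297), 83.34368896484375), array([0.0429, 0.0441, 0.0454]), 8987)
top (((559.1260375976562, 247.223876953125), (85.1772232055664, 139.41163635253906), 83.29564666748047), array([0.0404, 0.0444, 0.0472]), 13213)
lid [-0.0641  0.0651 -0.0312  0.0317]
all [-0.0694  0.0697 -0.028   0.028 ]
rail [-0.0695  0.0694 -0.0426  0.0425]
```

View pics/w3c.png

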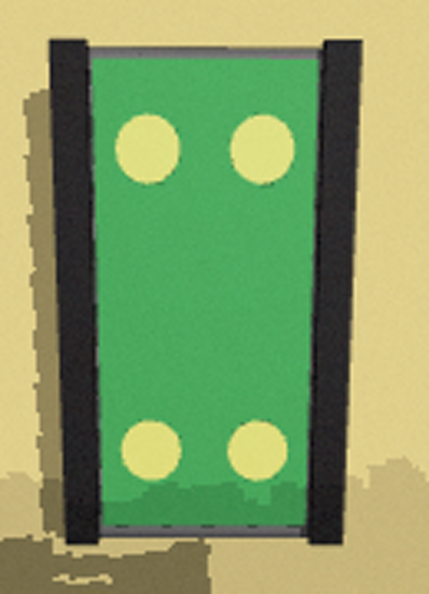

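Run:
```python
from h import *
a=np.radians(-6.65); ex=np.array([np.cos(a),np.sin(a)]); ey=np.array([-ex[1],ex[0]]); ctr=np.array([.5591,.2472])
for n in("scene","side"):
    i=vision.camera_info(n); z=np.load(n+"0.npz"); P=cloud(i,z['d']); Q=P[:,:,:2]-ctr; X=Q@ex;Y=Q@ey;H=P[:,:,2]
    for lo in range(4,56,5):
        m=(H>lo/1000)&(H<(lo+5)/1000)&(abs(X)<.1)&(abs(Y)<.06)
        if m.sum(): print(n,lo,m.sum(),np.round([*np.percentile(X[m],[1,99]),*np.percentile(Y[m],[1,99])],4))
        e=m&(abs(Y)<.03)
        if e.sum(): print("   mid ends",np.round(np.percentile(X[e],[0,25,50,75,100]),4))
b=np.load('side0.npz')['p'][:,:,::-1]; a=np.load('scene0.npz')['p'][:,:,::-1]
f=lambda im,u,v:cv2.resize(im[v:v+60,u:u+80],None,fx=10,fy=10,interpolation=cv2.INTER_CUBIC)
cv2.imwrite('pics/hs.png',f(b,212,225)); cv2.imwrite('pics/hc.png',f(a,345,207))
```

```text
scene 4 53 [-0.0983  0.0983 -0.0595  0.0589]
   mid ends [-0.0972  0.0686  0.0697  0.0817  0.097 ]
scene 9 25 [-0.0439  0.0839 -0.0502  0.0441]
   mid ends [0.0657 0.0687 0.0695 0.0698 0.0877]
scene 14 21 [-0.051   0.0713 -0.0379  0.0443]
   mid ends [0.0671 0.0686 0.0696 0.0703 0.0714]
scene 19 22 [-0.0564  0.0716 -0.0383  0.044 ]
   mid ends [0.0671 0.0684 0.0689 0.0696 0.0718]
scene 24 21 [-0.0484  0.072  -0.0387  0.0439]
   mid ends [0.0656 0.0687 0.0692 0.0697 0.0721]
scene 29 22 [-0.0495  0.0704 -0.0348  0.0442]
   mid ends [0.0655 0.0675 0.0685 0.07   0.0704]
scene 34 68 [-0.0711  0.0709 -0.0371  0.0436]
   mid ends [-0.0718  0.0142  0.0601  0.0687  0.0714]
scene 39 352 [-0.0662  0.0705 -0.0391  0.0437]
   mid ends [-0.0679 -0.0275  0.0122  0.0417  0.071 ]
scene 44 495 [-0.0653  0.0668 -0.0411  0.0433]
   mid ends [-0.0653 -0.032   0.      0.0342  0.0693]
scene 49 99 [-0.0607  0.068  -0.0398  0.042 ]
   mid ends [-0.0605 -0.0319 -0.009   0.0247  0.0615]
side 4 114 [-0.099   0.0882 -0.0478  0.0571]
   mid ends [-0.0994 -0.0741 -0.0731 -0.0722 -0.0698]
side 9 106 [-0.0749  0.058
[... 170 characters left out ...]
]
side 19 99 [-0.0743  0.0597 -0.0373  0.044 ]
   mid ends [-0.0748 -0.0733 -0.0724 -0.0716 -0.0701]
side 24 105 [-0.0747  0.0618 -0.0395  0.0441]
   mid ends [-0.0743 -0.0734 -0.0726 -0.0717 -0.0687]
side 29 109 [-0.0749  0.0564 -0.0407  0.0437]
   mid ends [-0.075  -0.0734 -0.0726 -0.072  -0.0703]
side 34 107 [-0.0749  0.0655 -0.0393  0.0438]
   mid ends [-0.0754 -0.0739 -0.0725 -0.0717 -0.0702]
side 39 164 [-0.0743  0.0653 -0.0402  0.0432]
   mid ends [-0.0752 -0.0712 -0.0688 -0.0659  0.0623]
side 44 993 [-0.0705  0.0617 -0.043   0.0424]
   mid ends [-0.0694 -0.0393 -0.007   0.0262  0.0636]
side 49 161 [-0.0732  0.0628 -0.0428  0.0431]
   mid ends [-0.0571 -0.0183  0.0055  0.0365  0.0495]
```

View pics/hs.png

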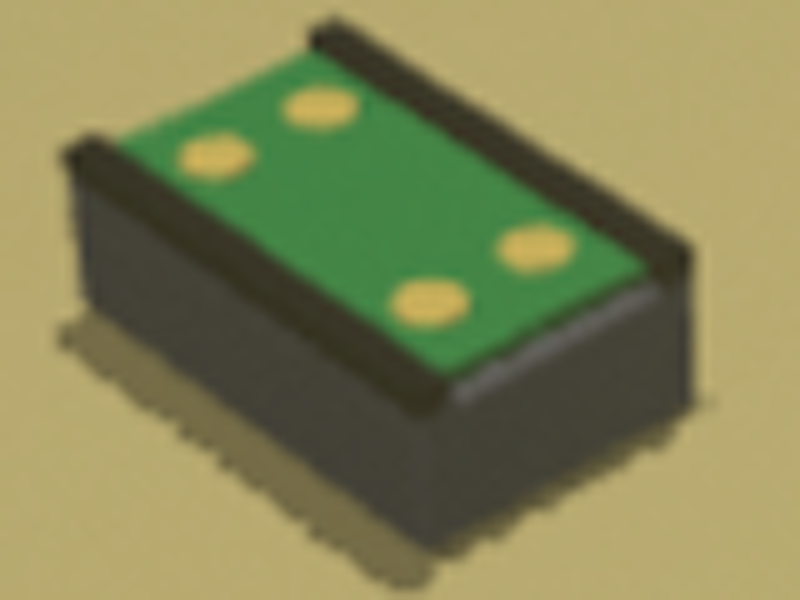

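View pics/hc.png

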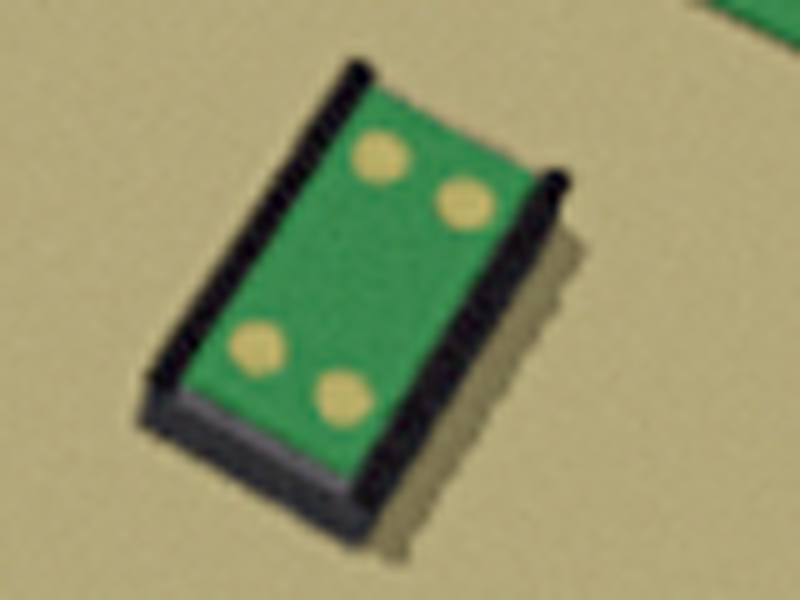

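Call:
jog_arm(rows=[{"dp": [-17, -1, 30], "turn": [0, 0, 0], "grip": 0}, {"dp": [-17, -1, 70], "turn": [0, 0, 0], "grip": 0}, {"dp": [-17, -1, 110], "turn": [0, 0, 0], "grip": 0}, {"dp": [-17, -1, 140], "turn": [0, 0, 0], "grip": 0}, {"dp": [-17, -1, 160], "turn": [0, 0, 0], "grip": 0}, {"dp": [-17, -1, 170], "turn": [0, 0, 0], "grip": 0}, {"dp": [-17, -1, 170], "turn": [0, 0, 0], "grip": 0}, {"dp": [-17, -1, 170], "turn": [0, 0, 0], "grip": 0}])

```text
time_s: 3.7
position: [0.468, 0.2593, 0.0543]
tcp_rot: [[0.993, -0.114, 0.001], [-0.114, -0.993, 0.0], [0.001, -0.0, -1.0]]
force: [0.2, -0.3, 1.0]
opening: 0.009
```

Call:
jog_arm(rows=[{"dp": [0, 0, 1.5], "turn": [0, 0, 0], "grip": 0}, {"dp": [8, 0, 1.5], "turn": [0, 0, 0], "grip": 0}, {"dp": [14, 0, 1.5], "turn": [0, 0, 0], "grip": 0}, {"dp": [18, 0, 1.5], "turn": [0, 0, 0], "grip": 0}, {"dp": [21, 0, 1.5], "turn": [0, 0, 0], "grip": 0}, {"dp": [24, 0, 1.5], "turn": [0, 0, 0], "grip": 0}, {"dp": [27, 0, 1.5], "turn": [0, 0, 0], "grip": 0}, {"dp": [30, 0, 1.5], "turn": [0, 0, 0], "grip": 0}])

```text
time_s: 4.5
position: [0.4969, 0.2567, 0.052]
tcp_rot: [[0.994, -0.113, -0.0], [-0.113, -0.994, -0.0], [-0.0, 0.0, -1.0]]
force: [-0.7, 0.5, 0.5]
opening: 0.003
```

Run:
```python
from h import *
i,p,d=snap('scene','s1')
cv2.imwrite('pics/s1c.png',cv2.resize(p[180:290,320:450,::-1],None,fx=5,fy=5,interpolation=cv2.INTER_CUBIC))
```

```text
s1 t 4.55 pos [0.4977, 0.2568, 0.052] F [-0.3, -0.2, 0.3] op 0.002
```

View pics/s1c.png

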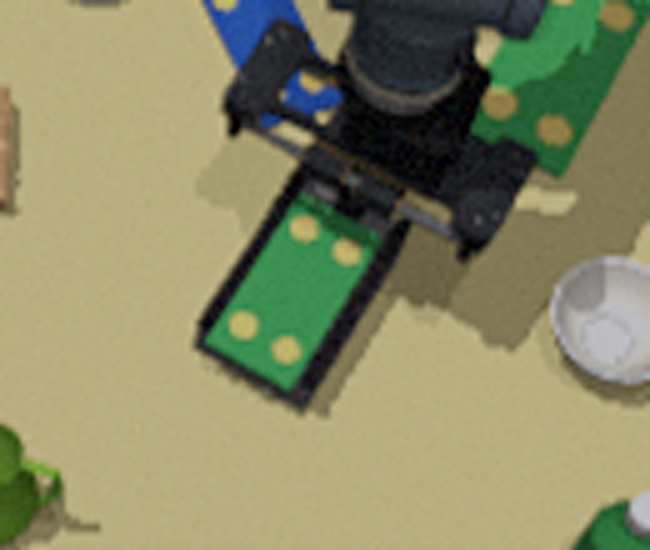

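Call:
jog_arm(rows=[{"dp": [4, 0, 0], "turn": [0, 0, 0], "grip": 0}, {"dp": [8, 0, 0], "turn": [0, 0, 0], "grip": 0}, {"dp": [12, 0, 0], "turn": [0, 0, 0], "grip": 0}, {"dp": [16, 0, 0], "turn": [0, 0, 0], "grip": 0}, {"dp": [18, 0, 0], "turn": [0, 0, 0], "grip": 0}, {"dp": [18, 0, 0], "turn": [0, 0, 0], "grip": 0}, {"dp": [18, 0, 0], "turn": [0, 0, 0], "grip": 0}])

```text
time_s: 5.25
position: [0.5148, 0.2547, 0.052]
tcp_rot: [[0.994, -0.113, 0.0], [-0.113, -0.994, 0.0], [0.0, -0.0, -1.0]]
force: [0.4, 0.9, -0.1]
opening: 0.004
```

Run:
```python
from h import *
i,p,d=snap('scene','s2')
P=cloud(i,d);H=P[:,:,2];hsv=cv2.cvtColor(p,cv2.COLOR_RGB2HSV)
a=np.radians(-6.65); ex=np.array([np.cos(a),np.sin(a)]); ey=np.array([-ex[1],ex[0]]); ctr=np.array([.5591,.2472])
g=cv2.inRange(hsv,(50,80,50),(85,255,255))>0
v,u=np.where(g); Q=onplane(i,np.c_[u,v],.045)[:,:2]-ctr; X=Q@ex;Y=Q@ey; m=(abs(Y)<.025)&(abs(X)<.13); print(X[m].min(),X[m].max(),m.sum())
cv2.imwrite('pics/s2c.png',cv2.resize(p[180:290,320:450,::-1],None,fx=5,fy=5,interpolation=cv2.INTER_CUBIC))
```

```text
s2 t 5.3 pos [0.5147, 0.2547, 0.052] F [0.2, 0.5, -0.6] op 0.002
-0.03503943743227319 0.09791379606412647 455
```

View pics/s2c.png

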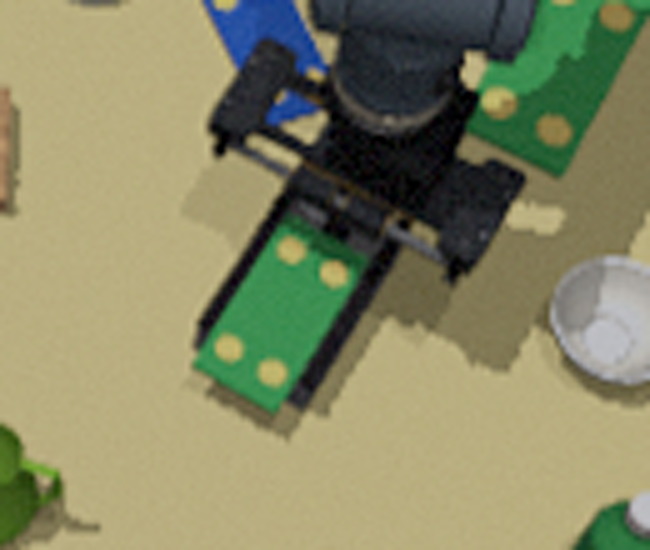

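Call:
jog_arm(rows=[{"dp": [-6, 0, -10], "turn": [0, 0, 0], "grip": 0}, {"dp": [0, 0, -40], "turn": [0, 0, 0], "grip": 0}, {"dp": [40, 0, -45], "turn": [0, 0, 0], "grip": 0}, {"dp": [80, 0, -45], "turn": [0, 0, 0], "grip": 0}, {"dp": [120, 0, -45], "turn": [0, 0, 0], "grip": 0}, {"dp": [150, 0, -45], "turn": [0, 0, 0], "grip": 0}, {"dp": [168, 0, -40], "turn": [0, 0, 0], "grip": 0}, {"dp": [168, 0, -15], "turn": [0, 0, 0], "grip": 0}, {"dp": [168, 0, 0], "turn": [0, 0, 0], "grip": 0}, {"dp": [168, 0, 0], "turn": [0, 0, 0], "grip": 0}])

```text
time_s: 6.3
position: [0.6783, 0.2354, 0.0491]
tcp_rot: [[0.994, -0.113, -0.008], [-0.113, -0.994, -0.001], [-0.007, 0.002, -1.0]]
force: [-0.8, -0.2, -0.1]
opening: 0.005
```

Call:
jog_arm(rows=[{"dp": [0, 0, -1], "turn": [0, 0, 0], "grip": 0}, {"dp": [-2, 0, -1], "turn": [0, 0, 0], "grip": 0}])

```text
time_s: 6.5
position: [0.6803, 0.2364, 0.0545]
tcp_rot: [[0.994, -0.113, 0.002], [-0.113, -0.994, 0.0], [0.002, -0.001, -1.0]]
force: [-0.1, -0.2, 0.1]
opening: 0.007
```

Call:
jog_arm(rows=[{"dp": [-2, 0, 1], "turn": [0, 0, 0], "grip": 0}, {"dp": [-8, 0, 1], "turn": [0, 0, 0], "grip": 0}, {"dp": [-12, 0, 1], "turn": [0, 0, 0], "grip": 0}, {"dp": [-16, 0, 1], "turn": [0, 0, 0], "grip": 0}, {"dp": [-20, 0, 1], "turn": [0, 0, 0], "grip": 0}, {"dp": [-25, 0, 1], "turn": [0, 0, 0], "grip": 0}, {"dp": [-30, 0, 1], "turn": [0, 0, 0], "grip": 0}, {"dp": [-35, 0, 1], "turn": [0, 0, 0], "grip": 0}, {"dp": [-40, 0, 1], "turn": [0, 0, 0], "grip": 0}])

```text
time_s: 7.4
position: [0.6395, 0.2406, 0.052]
tcp_rot: [[0.994, -0.113, -0.0], [-0.113, -0.994, 0.0], [-0.0, -0.0, -1.0]]
force: [1.0, 0.1, -0.1]
opening: 0.009
```

Call:
jog_arm(rows=[{"dp": [-5, 0, 0], "turn": [0, 0, 0], "grip": 0}, {"dp": [-10, 0, 0], "turn": [0, 0, 0], "grip": 0}, {"dp": [-15, 0, 0], "turn": [0, 0, 0], "grip": 0}, {"dp": [-20, 0, 0], "turn": [0, 0, 0], "grip": 0}, {"dp": [-25, 0, 0], "turn": [0, 0, 0], "grip": 0}, {"dp": [-30, 0, 0], "turn": [0, 0, 0], "grip": 0}, {"dp": [-35, 0, 0], "turn": [0, 0, 0], "grip": 0}, {"dp": [-40, 0, 0], "turn": [0, 0, 0], "grip": 0}, {"dp": [-40, 0, 0], "turn": [0, 0, 0], "grip": 0}])

```text
time_s: 8.3
position: [0.5989, 0.2451, 0.0519]
tcp_rot: [[0.994, -0.113, -0.002], [-0.113, -0.994, -0.0], [-0.002, 0.0, -1.0]]
force: [-0.7, -0.7, -0.6]
opening: 0.002
```

Run:
```python
from h import *
i,p,d=snap('scene','s3')
i2,p2,d2=snap('side','s3b')
a=np.radians(-6.65); ex=np.array([np.cos(a),np.sin(a)]); ey=np.array([-ex[1],ex[0]]); ctr=np.array([.5591,.2472])
for i,p in((i,p),(i2,p2)):
    hsv=cv2.cvtColor(p,cv2.COLOR_RGB2HSV)
    g=cv2.inRange(hsv,(50,80,50),(85,255,255))>0
    v,u=np.where(g); Q=onplane(i,np.c_[u,v],.045)[:,:2]-ctr; X=Q@ex;Y=Q@ey; m=(abs(Y)<.025)&(abs(X)<.13); print(X[m].min(),X[m].max(),m.sum())
f=lambda im,u,v:cv2.resize(im[v:v+100,u:u+80,::-1],None,fx=5,fy=5,interpolation=cv2.INTER_CUBIC)
cv2.imwrite('pics/s3c.png',np.hstack([f(p,215,190),f(load('s3')[1],345,180)]))
```

```text
s3 t 8.35 pos [0.5994, 0.2451, 0.0519] F [0.0, -0.0, -0.3] op 0.009
s3b t 8.4 pos [0.5998, 0.245, 0.0519] F [-0.1, -0.8, 0.1] op 0.004
-0.1019603249018847 -0.09169438785264618 8
-0.10567729021639005 0.027519126984475707 538
```

View pics/s3c.png

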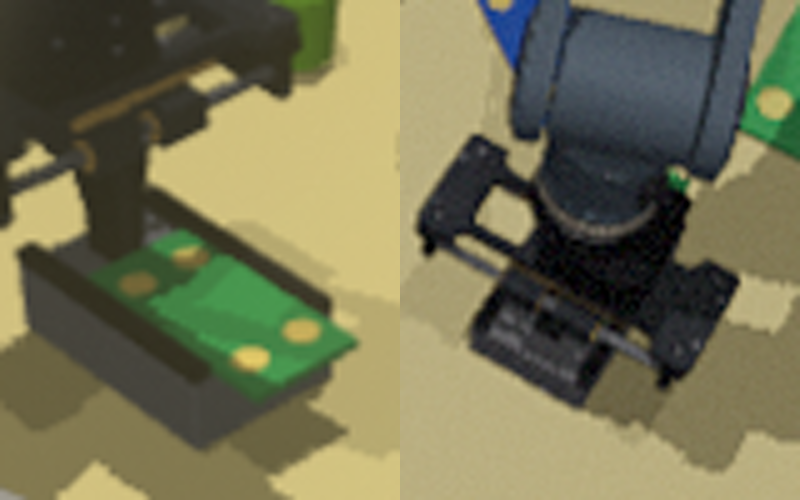

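Call:
jog_arm(rows=[{"dp": [4, 0, -10], "turn": [0, 0, 0], "grip": 0}, {"dp": [0, 0, -50], "turn": [0, 0, 0], "grip": 1}, {"dp": [-40, 1, -70], "turn": [0, 0, 0], "grip": 1}, {"dp": [-80, 2, -70], "turn": [0, 0, 0], "grip": 1}, {"dp": [-110, 2.5, -70], "turn": [0, 0, 0], "grip": 1}, {"dp": [-128, 2.5, -70], "turn": [0, 0, 0], "grip": 1}, {"dp": [-128, 2.5, -70], "turn": [0, 0, 0], "grip": 1}, {"dp": [-128, 2.5, -70], "turn": [0, 0, 0], "grip": 1}, {"dp": [-128, 2.5, -70], "turn": [0, 0, 0], "grip": 1}, {"dp": [-128, 2.5, -70], "turn": [0, 0, 0], "grip": 1}])

```text
time_s: 9.4
position: [0.4746, 0.2569, 0.1221]
tcp_rot: [[0.994, -0.114, 0.002], [-0.114, -0.994, 0.0], [0.002, -0.001, -1.0]]
force: [0.1, 0.1, 0.0]
opening: 0.742
```

Run:
```python
from h import *
i,p,d=snap('side','s4'); cv2.imwrite('pics/s4c.png',cv2.resize(p[130:330,170:370,::-1],None,fx=3,fy=3,interpolation=cv2.INTER_CUBIC))
i,p,d=snap('wrist','w4')
```

```text
s4 t 9.45 pos [0.4742, 0.2568, 0.122] F [0.9, -0.8, -0.8] op 0.791
w4 t 9.5 pos [0.4739, 0.2568, 0.122] F [-0.1, -0.2, -0.6] op 0.832
```

View pics/s4c.png

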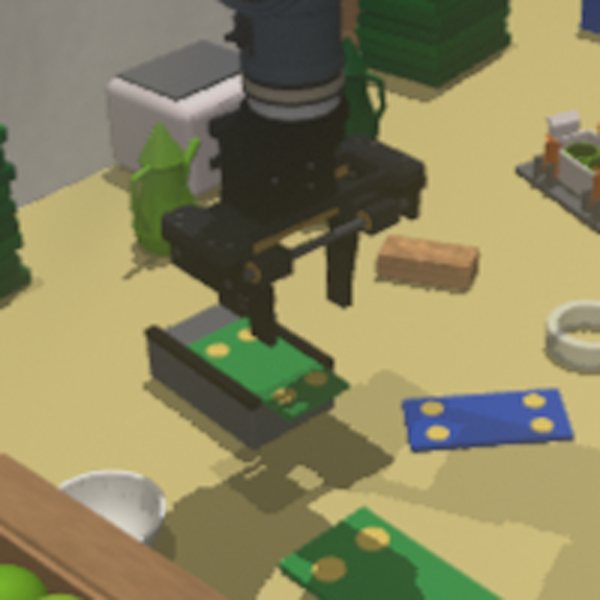

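View pics/w4.png

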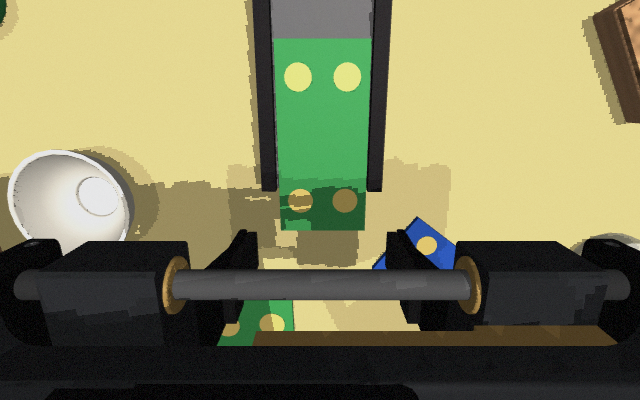

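```bash
cat >> h.py <<'E'
def lidpose(i,p,zt,near,r=.11):
    hsv=cv2.cvtColor(p,cv2.COLOR_RGB2HSV)
    g=cv2.inRange(hsv,(50,80,25),(85,255,255))|cv2.inRange(hsv,(18,70,70),(35,190,255))
    v,u=np.where(cv2.inRange(hsv,(55,80,25),(85,255,255))>0)
    Q=onplane(i,np.c_[u,v],zt)[:,:2]; m=np.linalg.norm(Q-near,axis=1)<r
    w=np.zeros((400,640),np.uint8); w[v[m],u[m]]=1
    n,l,s,c=cv2.connectedComponentsWithStats(w); k=1+np.argmax(s[1:,4]); v,u=np.where(l==k)
    return cv2.minAreaRect((onplane(i,np.c_[u,v],zt)[:,:2]*1000).astype(np.float32))
E
python3 - <<'E'
from h import *
i,p,d=load('w4'); print(lidpose(i,p,.045,[.52,.252]))
a=np.radians(-6.65); ex=np.array([np.cos(a),np.sin(a)]); ey=np.array([-ex[1],ex[0]]); ctr=np.array([.5591,.2472])
c=np.array(lidpose(i,p,.045,[.52,.252])[0])/1000-ctr; print(c@ex,c@ey)
t=bot.read_state()['position'][:2]-ctr; print(t@ex,t@ey)
E
```

```text
((524.3425903320312, 250.8560791015625), (62.23180389404297, 128.78627014160156), 83.51190948486328)
-0.03494695333719802 -0.0003935653333281197
-0.08578638677346974 -0.0003202704521322545
```

Call:
jog_arm(rows=[{"dp": [-1, 0, 30], "turn": [0, 0, 0], "grip": 1}, {"dp": [-1, 0, 55], "turn": [0, 0, 0], "grip": 1}, {"dp": [-1, 0, 75], "turn": [0, 0, 0], "grip": 1}, {"dp": [-1, 0, 87.5], "turn": [0, 0, 0], "grip": 1}, {"dp": [-1, 0, 87.5], "turn": [0, 0, 0], "grip": 1}, {"dp": [-1, 0, 87.5], "turn": [0, 0, 0], "grip": 0.5}, {"dp": [-1, 0, 87.5], "turn": [0, 0, 0], "grip": 0}, {"dp": [-1, 0, 87.5], "turn": [0, 0, 0], "grip": 0}, {"dp": [-1, 0, 87.5], "turn": [0, 0, 0], "grip": 0}, {"dp": [-1, 0, 87.5], "turn": [0, 0, 0], "grip": 0}])

```text
time_s: 10.5
position: [0.4722, 0.2573, 0.0352]
tcp_rot: [[0.994, -0.113, 0.001], [-0.113, -0.994, 0.0], [0.001, -0.001, -1.0]]
force: [-0.9, 0.2, 2.5]
opening: 0.706
```

Call:
jog_arm(rows=[{"dp": [0, 0, 0], "turn": [0, 0, 0], "grip": 0}, {"dp": [0, 0, 0], "turn": [0, 0, 0], "grip": 0}])

```text
time_s: 10.7
position: [0.4722, 0.2572, 0.0351]
tcp_rot: [[0.994, -0.113, 0.001], [-0.113, -0.994, 0.0], [0.001, -0.0, -1.0]]
force: [0.2, 0.7, 4.1]
opening: 0.706
```

Call:
jog_arm(rows=[{"dp": [0, 0, -5], "turn": [0, 0, 0], "grip": 0}, {"dp": [0, 0, -15], "turn": [0, 0, 0], "grip": 0}, {"dp": [0, 0, -30], "turn": [0, 0, 0], "grip": 0}, {"dp": [0, 0, -50], "turn": [0, 0, 0], "grip": 0}, {"dp": [0, 0, -75], "turn": [0, 0, 0], "grip": 0}, {"dp": [0, 0, -85], "turn": [0, 0, 0], "grip": 0}, {"dp": [0, 0, -85], "turn": [0, 0, 0], "grip": 0}])

```text
time_s: 11.4
position: [0.4727, 0.2574, 0.1212]
tcp_rot: [[0.994, -0.113, 0.003], [-0.113, -0.994, 0.001], [0.003, -0.001, -1.0]]
force: [0.0, 0.6, -1.3]
opening: 0.703
```

Run:
```python
from h import *
i,p,d=snap('side','s5'); c1=cv2.resize(p[130:330,170:370,::-1],None,fx=2,fy=2,interpolation=cv2.INTER_CUBIC)
i,p,d=snap('wrist','w5'); c2=cv2.resize(p[:,:,::-1],None,fx=.62,fy=.62,interpolation=cv2.INTER_AREA); c2=cv2.copyMakeBorder(c2,0,400-c2.shape[0],0,0,0)
cv2.imwrite('pics/s5c.png',np.hstack([c1,c2]))
P=cloud(i,d); hsv=cv2.cvtColor(p,cv2.COLOR_RGB2HSV)
g=(cv2.inRange(hsv,(55,80,25),(85,255,255))>0)&(P[:,:,2]>.08)&(P[:,:,2]<.2); X=P[g]
A=np.c_[X[:,:2]-X[:,:2].mean(0),np.ones(len(X))]; co=np.linalg.lstsq(A,X[:,2],rcond=None)[0]; print("slope",co, len(X))
print(cv2.minAreaRect((X[:,:2]*1000).astype(np.float32)))
```

```text
s5 t 11.45 pos [0.4719, 0.2572, 0.1201] F [-0.1, -0.2, -0.3] op 0.706
w5 t 11.5 pos [0.4713, 0.2569, 0.1192] F [-0.0, -0.7, -0.6] op 0.706
slope [-0.0118635   0.00175807  0.12870149] 33531
((524.0838012695312, 251.76348876953125), (70.62750244140625, 124.85736083984375), 83.51359558105469)
```

View pics/s5c.png

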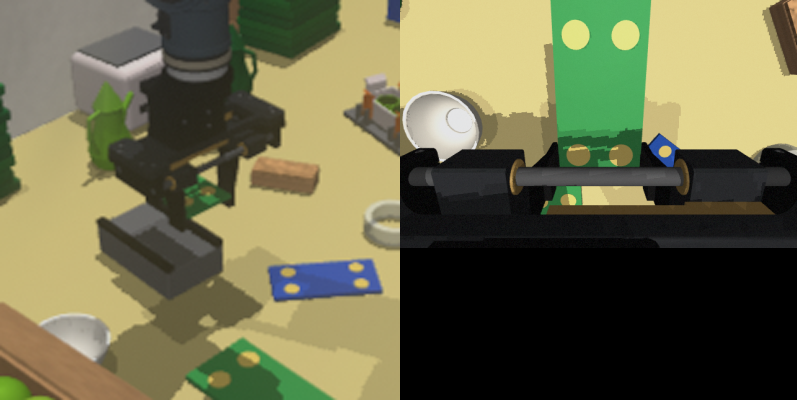

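Call:
jog_arm(rows=[{"dp": [11, 40, -5], "turn": [0, 0, -5], "grip": 0}, {"dp": [22, 85, -5], "turn": [0, 0, -11], "grip": 0}, {"dp": [33, 130, -5], "turn": [0, 0, -17], "grip": 0}, {"dp": [44, 175, -5], "turn": [0, 0, -23], "grip": 0}, {"dp": [55, 220, -5], "turn": [0, 0, -28], "grip": 0}, {"dp": [66, 255, -5], "turn": [0, 0, -30.3], "grip": 0}, {"dp": [66, 265.5, -5], "turn": [0, 0, -30.3], "grip": 0}, {"dp": [66, 265.5, 0], "turn": [0, 0, -30.3], "grip": 0}, {"dp": [66, 265.5, 0], "turn": [0, 0, -30.3], "grip": 0}])

```text
time_s: 12.4
position: [0.5057, -0.0131, 0.1181]
tcp_rot: [[0.915, 0.403, -0.004], [0.403, -0.915, 0.001], [-0.003, -0.003, -1.0]]
force: [-0.2, -0.1, -0.7]
opening: 0.707
```

Run:
```python
from h import *
i,p,d=snap('wrist','w6')
s=bot.read_state();R=np.array(s['tcp_rot']);print(np.degrees(np.arctan2(R[1,0],R[0,0])), s['position'])
t=np.array([.5547,.0069,0])-.0525*np.array([np.cos(np.radians(23.8)),np.sin(np.radians(23.8)),0]); t[2]=.0205
print("need tool dp",np.round(1000*R.T@(t-s['position']),1))
```

```text
w6 t 12.45 pos [0.5059, -0.0126, 0.1185] F [0.5, -0.3, -1.2] op 0.702
23.863741754727588 [ 0.50589124 -0.01260958  0.11850878]
need tool dp [ 0.3  2.1 98. ]
```

View pics/w6.png

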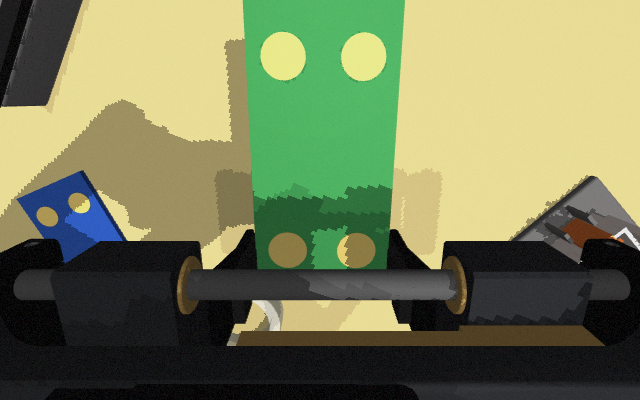

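Call:
jog_arm(rows=[{"dp": [0, 1.5, 30], "turn": [0, 0, 0], "grip": 0}, {"dp": [0, 1.5, 60], "turn": [0, 0, 0], "grip": 0}, {"dp": [0, 1.5, 80], "turn": [0, 0, 0], "grip": 0}, {"dp": [0, 1.5, 90], "turn": [0, 0, 0], "grip": 0}, {"dp": [0, 1.5, 95], "turn": [0, 0, 0], "grip": 0}, {"dp": [0, 1.5, 98], "turn": [0, 0, 0], "grip": 0}, {"dp": [0, 1.5, 98], "turn": [0, 0, 0], "grip": 0}])

```text
time_s: 13.15
position: [0.5083, -0.0152, 0.0219]
tcp_rot: [[0.915, 0.404, 0.001], [0.404, -0.915, -0.0], [0.001, 0.0, -1.0]]
force: [0.0, -0.5, -0.6]
opening: 0.705
```

Call:
jog_arm(rows=[{"dp": [-1, 0, 1], "turn": [0, 0, 0], "grip": 0}, {"dp": [-1, 0, 1.5], "turn": [0, 0, 0], "grip": 0}, {"dp": [-1, 0, 1.5], "turn": [0, 0, 0], "grip": 0}])

```text
time_s: 13.45
position: [0.5073, -0.0161, 0.0205]
tcp_rot: [[0.915, 0.404, 0.001], [0.404, -0.915, -0.0], [0.001, 0.001, -1.0]]
force: [0.0, -0.2, -0.8]
opening: 0.704
```

Release and rise straight up.

Call:
jog_arm(rows=[{"dp": [0, 0, 0.5], "turn": [0, 0, 0], "grip": 0.8}, {"dp": [0, 0, 0.5], "turn": [0, 0, 0], "grip": 0.9}, {"dp": [0, 0, 0.5], "turn": [0, 0, 0], "grip": 1}, {"dp": [0, 0, 0.5], "turn": [0, 0, 0], "grip": 1}, {"dp": [0, 0, -20], "turn": [0, 0, 0], "grip": 1}, {"dp": [0, 0, -55], "turn": [0, 0, 0], "grip": 1}, {"dp": [-10, 0, -90], "turn": [0, 0, 0], "grip": 1}, {"dp": [-20, 0, -120], "turn": [0, 0, 0], "grip": 1}, {"dp": [-30, 0, -120], "turn": [0, 0, 0], "grip": 1}, {"dp": [-30, 0, -120], "turn": [0, 0, 0], "grip": 1}])

```text
time_s: 14.45
position: [0.4783, -0.0281, 0.1405]
tcp_rot: [[0.915, 0.403, -0.0], [0.403, -0.915, 0.0], [-0.0, -0.0, -1.0]]
force: [0.5, 0.3, -1.2]
opening: 0.999
```

Run:
```python
from h import *
i,p,d=snap('wrist','w7'); print(lidpose(i,p,.030,[.555,.007]))
s=bot.read_state();R=np.array(s['tcp_rot']);print(np.degrees(np.arctan2(R[1,0],R[0,0])), s['position'])
P=cloud(i,d); hsv=cv2.cvtColor(p,cv2.COLOR_RGB2HSV)
g=(cv2.inRange(hsv,(55,80,25),(85,255,255))>0)&(P[:,:,2]>.02)&(P[:,:,2]<.1)&(np.linalg.norm(P[:,:,:2]-[.555,.007],axis=2)<.08); X=P[g]
A=np.c_[X[:,:2]-X[:,:2].mean(0),np.ones(len(X))]; print("plane",np.linalg.lstsq(A,X[:,2],rcond=None)[0])
```

```text
w7 t 14.5 pos [0.4787, -0.028, 0.1397] F [-0.0, -0.6, 0.2] op 0.997
((553.7559204101562, 3.6114234924316406), (125.59251403808594, 61.73847579956055), 23.575305938720703)
23.77294255237521 [ 0.47868127 -0.02800526  0.13973251]
plane [-0.00074953 -0.00116197  0.02908708]
```

View pics/w7.png

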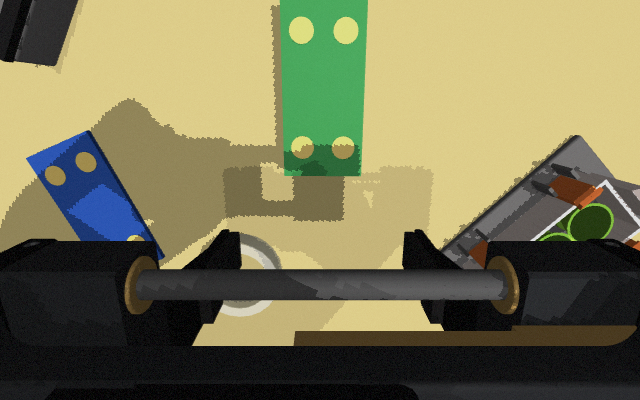

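Call:
jog_arm(rows=[{"dp": [35, 1, 0], "turn": [0, 0, 0], "grip": 1}, {"dp": [70, 1.5, 0], "turn": [0, 0, 0], "grip": 1}, {"dp": [84, 1.5, 30], "turn": [0, 0, 0], "grip": 1}, {"dp": [84, 1.5, 60], "turn": [0, 0, 0], "grip": 1}, {"dp": [84, 1.5, 90], "turn": [0, 0, 0], "grip": 1}, {"dp": [84, 1.5, 110], "turn": [0, 0, 0], "grip": 1}, {"dp": [84, 1.5, 120], "turn": [0, 0, 0], "grip": 1}, {"dp": [84, 1.5, 120], "turn": [0, 0, 0], "grip": 1}, {"dp": [84, 1.5, 120], "turn": [0, 0, 0], "grip": 0}, {"dp": [84, 1.5, 120], "turn": [0, 0, 0], "grip": 0}])

```text
time_s: 15.5
position: [0.5579, 0.0044, 0.0209]
tcp_rot: [[0.915, 0.404, 0.002], [0.404, -0.915, -0.0], [0.002, 0.001, -1.0]]
force: [0.4, 0.1, 0.7]
opening: 0.893
```

Call:
jog_arm(rows=[{"dp": [0, 0, 0], "turn": [0, 0, 0], "grip": 0}, {"dp": [0, 0, 0], "turn": [0, 0, 0], "grip": 0}, {"dp": [0, 0, 0], "turn": [0, 0, 0], "grip": 0}, {"dp": [0, 0, 0], "turn": [0, 0, 0], "grip": 0}])

```text
time_s: 15.9
position: [0.5576, 0.0044, 0.0209]
tcp_rot: [[0.915, 0.404, 0.001], [0.404, -0.915, -0.0], [0.001, 0.001, -1.0]]
force: [0.4, -0.2, 6.1]
opening: 0.709
```

Run:
```python
from h import *
snap('wrist','w8')
```

```text
w8 t 15.95 pos [0.5576, 0.0044, 0.0209] F [-0.6, 0.2, 5.6] op 0.704
```

View pics/w8.png

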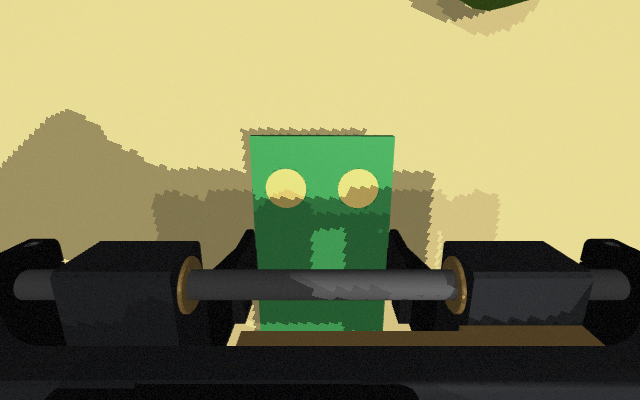

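Run:
```python
from h import *
i,p,d=load('w8'); Q=onplane(i,[(251,136),(394,136),(286,188),(358,188)],.030)
s=bot.read_state();R=np.array(s['tcp_rot']);print(np.round(1000*(Q-s['position'])@R,1))
t=np.array([.5147,-.2294,.10]);print(np.round(1000*(t-s['position'])@R,1),np.degrees(np.arctan2(R[1,0],R[0,0])))
```

```text
[[ 63.  -29.4  -9. ]
 [ 63.   31.   -9. ]
 [ 40.3 -15.3  -9.1]
 [ 40.3  16.5  -9. ]]
[-133.5  196.6  -79.1] 23.815558584752655
```

Call:
jog_arm(rows=[{"dp": [0, 0, -5], "turn": [0, 0, 0], "grip": 0}, {"dp": [0, 0, -20], "turn": [0, 0, 0], "grip": 0}, {"dp": [0, 0, -50], "turn": [0, 0, 0], "grip": 0}, {"dp": [0, 0, -90], "turn": [0, 0, 0], "grip": 0}, {"dp": [0, 0, -110], "turn": [0, 0, 0], "grip": 0}, {"dp": [-20, 30, -110], "turn": [0, 0, 6], "grip": 0}, {"dp": [-40, 60, -110], "turn": [0, 0, 12], "grip": 0}, {"dp": [-60, 90, -110], "turn": [0, 0, 18], "grip": 0}, {"dp": [-80, 120, -110], "turn": [0, 0, 24], "grip": 0}, {"dp": [-100, 150, -110], "turn": [0, 0, 31], "grip": 0}])

```text
time_s: 16.95
position: [0.5255, -0.1743, 0.1301]
tcp_rot: [[0.992, -0.13, -0.0], [-0.13, -0.992, 0.0], [-0.0, -0.0, -1.0]]
force: [0.1, -0.1, -0.3]
opening: 0.704
```

Run:
```python
from h import *
s=bot.read_state();R=np.array(s['tcp_rot']);print(s['position'],s['opening'],np.degrees(np.arctan2(R[1,0],R[0,0])))
t=np.array([.5166,-.2301,.13]);print(np.round(1000*(t-s['position'])@R,1))
```

```text
[ 0.52548337 -0.17428104  0.13007831] 0.703802223782735 -7.444950988427973
[-1.6 56.5  0.1]
```

Call:
jog_arm(rows=[{"dp": [-1, 25, 0], "turn": [0, 0, 6], "grip": 0}, {"dp": [-1.5, 50, 0], "turn": [0, 0, 12.8], "grip": 0}, {"dp": [-1.5, 56.5, 0], "turn": [0, 0, 12.8], "grip": 0}, {"dp": [-1.5, 56.5, 0], "turn": [0, 0, 12.8], "grip": 0}, {"dp": [-1.5, 56.5, 0], "turn": [0, 0, 12.8], "grip": 0}])

```text
time_s: 17.45
position: [0.5173, -0.2278, 0.1299]
tcp_rot: [[0.94, -0.34, -0.001], [-0.34, -0.94, 0.001], [-0.001, -0.001, -1.0]]
force: [-0.2, -0.1, 0.3]
opening: 0.707
```

Run:
```python
from h import *
i,p,d=snap('wrist','w9')
s=bot.read_state();R=np.array(s['tcp_rot']);print(s['position'],s['opening'],np.degrees(np.arctan2(R[1,0],R[0,0])))
t=np.array([.5166,-.2301,.06]);print(np.round(1000*(t-s['position'])@R,1))
P=cloud(i,d);hsv=cv2.cvtColor(p,cv2.COLOR_RGB2HSV)
m=cv2.inRange(hsv,(5,170,100),(16,255,255)); n,l,st,c=cv2.connectedComponentsWithStats(m)
for k in range(1,n):
    if st[k,4]>60 and st[k,1]<300: print(np.round(c[k]),st[k,4],np.median(P[l==k],0))
```

```text
w9 t 17.5 pos [0.5173, -0.2275, 0.1299] F [-0.8, 0.4, -0.0] op 0.703
[ 0.51732161 -0.22747346  0.12988605] 0.7031783129895667 -19.856277708991616
[ 0.3  2.8 69.9]
```

View pics/w9.png

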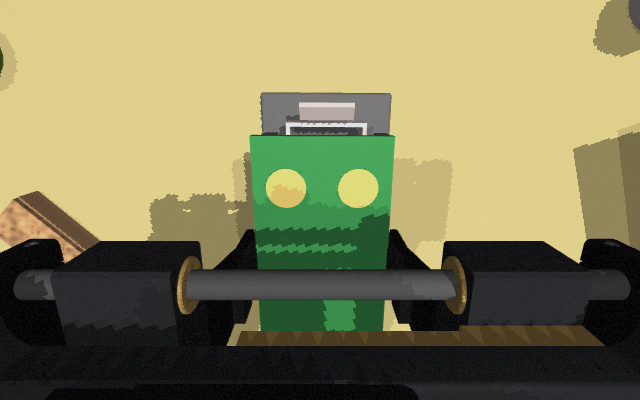

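Call:
jog_arm(rows=[{"dp": [0.3, 3, 20], "turn": [0, 0, 0.4], "grip": 0}, {"dp": [0.3, 3, 45], "turn": [0, 0, 0.4], "grip": 0}, {"dp": [0.3, 3, 60], "turn": [0, 0, 0.4], "grip": 0}, {"dp": [0.3, 3, 67], "turn": [0, 0, 0.4], "grip": 0}, {"dp": [0.3, 3, 67], "turn": [0, 0, 0.4], "grip": 0}, {"dp": [0.3, 3, 67], "turn": [0, 0, 0.4], "grip": 0}])

```text
time_s: 18.1
position: [0.5174, -0.2315, 0.0635]
tcp_rot: [[0.938, -0.347, 0.001], [-0.347, -0.938, -0.0], [0.001, 0.0, -1.0]]
force: [0.5, -0.3, -0.1]
opening: 0.705
```

Run:
```python
from h import *
i,p,d=snap('wrist','w10')
s=bot.read_state();R=np.array(s['tcp_rot']);print(s['position'],np.degrees(np.arctan2(R[1,0],R[0,0])))
t=np.array([.5166,-.2301,.0469]);print(np.round(1000*(t-s['position'])@R,1))
i,p,d=snap('side','s10'); c1=cv2.resize(p[130:230,320:420,::-1],None,fx=4,fy=4,interpolation=cv2.INTER_CUBIC)
i,p,d=snap('scene','s10b'); c2=cv2.resize(p[125:225,210:310,::-1],None,fx=4,fy=4,interpolation=cv2.INTER_CUBIC)
cv2.imwrite('pics/s10c.png',np.hstack([c1,c2]))
```

```text
w10 t 18.15 pos [0.5175, -0.2318, 0.0638] F [0.6, -0.1, -0.5] op 0.702
[ 0.51754739 -0.23182536  0.06384597] -20.331688895581863
[-1.5 -1.3 16.9]
s10 t 18.2 pos [0.5176, -0.232, 0.064] F [-0.2, 0.5, -0.9] op 0.702
s10b t 18.25 pos [0.5175, -0.2321, 0.064] F [-0.9, 0.4, 0.0] op 0.709
```

View pics/w10.png

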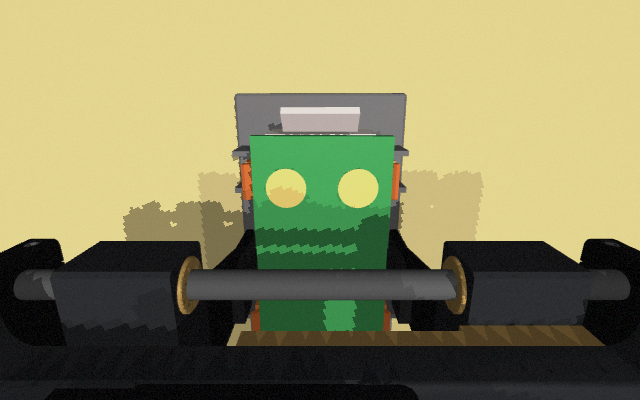

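View pics/s10c.png

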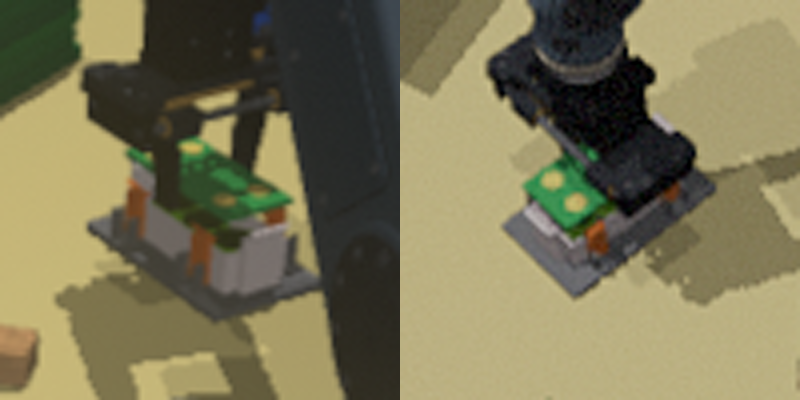

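Run:
```python
from h import *
i,p,d=load('w10'); s=bot.read_state();R=np.array(s['tcp_rot'])
pos=np.array([.51754739,-.23182536,.06384597])
for uv,z in (([(236,94.5),(405.5,94.5)],.008),([(280,108),(360,108),(280,131),(360,131)],.060),([(251,136),(394,136)],.0729)):
    print(z,np.round(1000*(onplane(i,uv,z)-pos)@R,1).tolist())
```

```text
0.008 [[80.0, -51.8, 56.0], [80.2, 49.1, 56.0]]
0.06 [[73.7, -19.6, 4.0], [73.7, 16.4, 4.0], [63.5, -19.9, 4.0], [63.5, 16.7, 4.0]]
0.0729 [[62.6, -30.6, -9.0], [62.7, 29.6, -8.9]]
```

Call:
jog_arm(rows=[{"dp": [-2, -1.3, 3], "turn": [0, 0, 0], "grip": 0}, {"dp": [-2, -1.3, 7], "turn": [0, 0, 0], "grip": 0}, {"dp": [-2, -1.3, 11], "turn": [0, 0, 0], "grip": 0}, {"dp": [-2, -1.3, 14], "turn": [0, 0, 0], "grip": 0}, {"dp": [-2, -1.3, 15], "turn": [0, 0, 0], "grip": 0}, {"dp": [-2, -1.3, 15], "turn": [0, 0, 0], "grip": 0}])

```text
time_s: 18.85
position: [0.5153, -0.23, 0.0477]
tcp_rot: [[0.937, -0.348, -0.0], [-0.348, -0.937, 0.0], [-0.001, -0.0, -1.0]]
force: [0.2, -0.3, 0.3]
opening: 0.706
```

Call:
jog_arm(rows=[{"dp": [0, 0, 0.5], "turn": [0, 0, 0], "grip": 0}, {"dp": [0, 0, 1], "turn": [0, 0, 0], "grip": 0}, {"dp": [0, 0, 1], "turn": [0, 0, 0], "grip": 0}])

```text
time_s: 19.15
position: [0.5155, -0.23, 0.0471]
tcp_rot: [[0.937, -0.348, 0.0], [-0.348, -0.937, -0.0], [0.0, 0.0, -1.0]]
force: [-0.8, -0.2, -0.0]
opening: 0.706
```

Run:
```python
from h import *
i,p,d=snap('wrist','w11')
i,p,d=snap('side','s11'); c1=cv2.resize(p[130:230,320:420,::-1],None,fx=4,fy=4,interpolation=cv2.INTER_CUBIC)
i,p,d=snap('scene','s11b'); c2=cv2.resize(p[125:225,210:310,::-1],None,fx=4,fy=4,interpolation=cv2.INTER_CUBIC)
cv2.imwrite('pics/s11c.png',np.hstack([c1,c2]))
```

```text
w11 t 19.2 pos [0.5155, -0.23, 0.0471] F [0.2, 0.2, -1.9] op 0.705
s11 t 19.25 pos [0.5155, -0.23, 0.0471] F [0.4, -0.1, -1.0] op 0.701
s11b t 19.3 pos [0.5155, -0.23, 0.0471] F [0.0, -0.4, -0.2] op 0.705
```

View pics/w11.png

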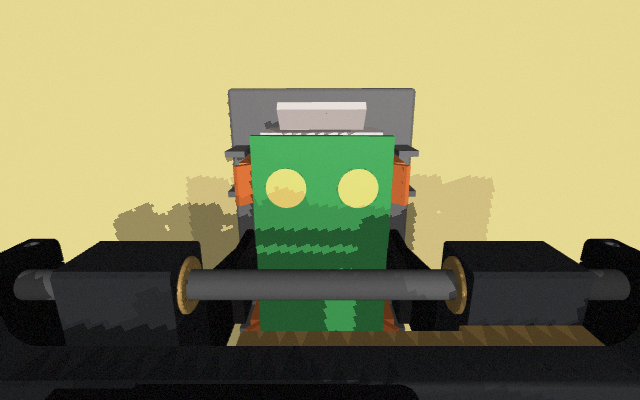

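View pics/s11c.png

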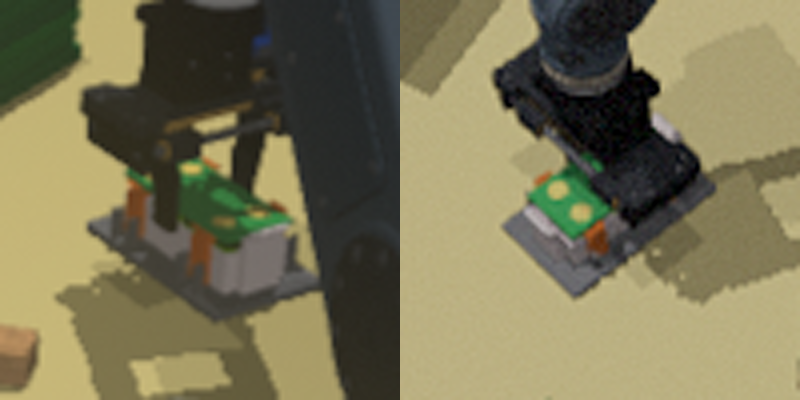

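Run:
```python
from h import *
i,p,d=load('w11'); s=bot.read_state();R=np.array(s['tcp_rot']);pos=np.array(s['position'])
for uv,z in (([(229.5,89),(414,89)],.008),([(277,103),(366,103),(277,130),(366,130)],.060),([(260,133.5),(383,133.5)],.04),([(251,136),(394,136)],.0562)):
    print(z,np.round(1000*(onplane(i,uv,z)-pos)@R,1).tolist())
cv2.imwrite('pics/w11c.png',cv2.resize(p[80:210,215:430,::-1],None,fx=3.7,fy=3.7,interpolation=cv2.INTER_CUBIC))
j,p,d=load('s11')
a=np.radians(-20.3);ex=np.array([np.cos(a),np.sin(a),0]);ey=np.array([-ex[1],ex[0],0]);b=np.array([.5147,-.2294,0])
for X in(-65,-67):
  for z in (.053,.06,.0562): print(X,z,np.round(((proj(j,b+X/1000*ex+[0,0,z]+np.array([-.02,.02])[:,None]*ey)-[320,130])*4)).tolist())
```

```text
0.008 [[83.1, -50.7, 39.1], [83.2, 49.8, 39.1]]
0.06 [[76.3, -18.5, -12.9], [76.3, 17.1, -12.9], [65.7, -18.9, -12.9], [65.7, 17.5, -12.9]]
0.04 [[62.3, -29.5, 7.1], [62.3, 28.2, 7.1]]
0.0562 [[62.8, -30.4, -9.1], [62.9, 29.9, -9.1]]
-65 0.053 [[275.0, 224.0], [233.0, 237.0]]
-65 0.06 [[276.0, 216.0], [233.0, 228.0]]
-65 0.0562 [[276.0, 220.0], [233.0, 233.0]]
-67 0.053 [[277.0, 225.0], [234.0, 238.0]]
-67 0.06 [[278.0, 217.0], [235.0, 229.0]]
-67 0.0562 [[277.0, 221.0], [235.0, 234.0]]
```

View pics/w11c.png

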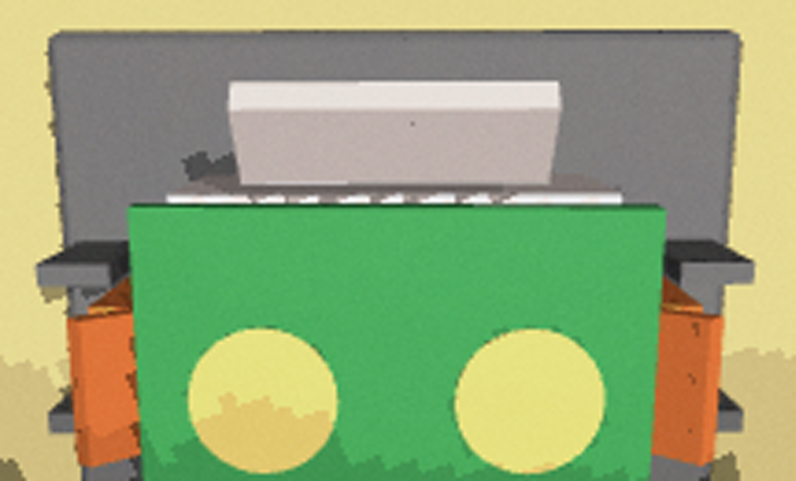

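Call:
jog_arm(rows=[{"dp": [1.4, 0, 0], "turn": [0, 0, 0], "grip": 0}, {"dp": [1.4, 0, 0.5], "turn": [0, 0, 0], "grip": 0}, {"dp": [1.4, 0, 1], "turn": [0, 0, 0], "grip": 0}, {"dp": [1.4, 0, 1], "turn": [0, 0, 0], "grip": 0}])

```text
time_s: 19.7
position: [0.5171, -0.2307, 0.0465]
tcp_rot: [[0.937, -0.348, 0.001], [-0.348, -0.937, -0.001], [0.001, 0.0, -1.0]]
force: [0.1, 0.3, 3.6]
opening: 0.708
```

Call:
jog_arm(rows=[{"dp": [0, 0, 0], "turn": [0, 0, 0], "grip": 0.75}, {"dp": [0, 0, 0], "turn": [0, 0, 0], "grip": 0.85}, {"dp": [0, 0, 0], "turn": [0, 0, 0], "grip": 0.9}, {"dp": [0, 0, 0], "turn": [0, 0, 0], "grip": 0.9}, {"dp": [0, 0, -15], "turn": [0, 0, 0], "grip": 0.9}, {"dp": [0, 0, -40], "turn": [0, 0, 0], "grip": 0.9}, {"dp": [-20, 0, -80], "turn": [0, 0, 0], "grip": 0}, {"dp": [-50, 0, -110], "turn": [0, 0, 0], "grip": 0}, {"dp": [-78, 0, -130], "turn": [0, 0, 0], "grip": 0}, {"dp": [-78, 0, -130], "turn": [0, 0, 0], "grip": 0}])

```text
time_s: 20.7
position: [0.4411, -0.2017, 0.1781]
tcp_rot: [[0.937, -0.349, -0.0], [-0.349, -0.937, -0.0], [-0.0, 0.0, -1.0]]
force: [-0.3, -0.4, -0.5]
opening: 0.625
```

Run:
```python
from h import *
i,p,d=snap('wrist','w12'); print(lidpose(i,p,.056,[.515,-.23]))
P=cloud(i,d);hsv=cv2.cvtColor(p,cv2.COLOR_RGB2HSV)
g=(cv2.inRange(hsv,(55,80,25),(85,255,255))>0)&(P[:,:,2]>.03)&(P[:,:,2]<.08)&(np.linalg.norm(P[:,:,:2]-[.515,-.23],axis=2)<.08); X=P[g]
A=np.c_[X[:,:2]-X[:,:2].mean(0),np.ones(len(X))]; print("plane",np.linalg.lstsq(A,X[:,2],rcond=None)[0])
m=cv2.inRange(hsv,(20,70,120),(32,190,255))
n,l,st,c=cv2.connectedComponentsWithStats(m)
for k in range(1,n):
    if 100<st[k,4]<2000:print(np.round(c[k],1),st[k,4],np.round(np.median(P[l==k],0),4))
```

```text
w12 t 20.75 pos [0.4429, -0.2029, 0.1773] F [0.7, 0.0, 0.3] op 0.574
((515.1947021484375, -229.46160888671875), (61.98891830444336, 128.94961547851562), 69.8486328125)
plane [-0.00125943 -0.00253378  0.05475364]
[301.1  39.3] 456 [ 0.5603 -0.229   0.0551]
[343.5  39.1] 454 [ 0.5492 -0.259   0.0553]
[303.2 150.2] 349 [ 0.4815 -0.2     0.0552]
[341.9 150.1] 348 [ 0.4705 -0.2301  0.0553]
[270.4 206.2] 125 [ 0.4321 -0.1423 -0.001 ]
```

View pics/w12.png

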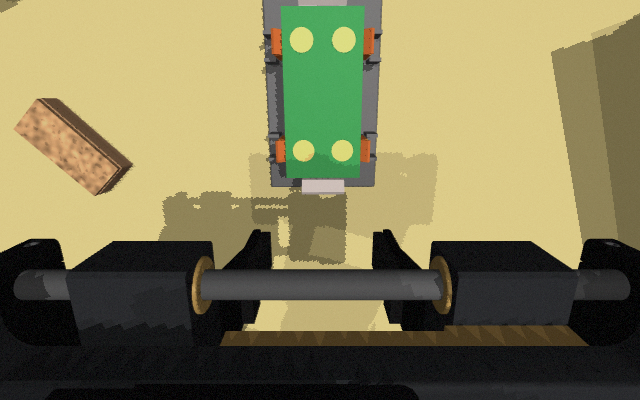

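Call:
jog_arm(rows=[{"dp": [20, -8, 30], "turn": [0, 0, 0], "grip": 0}, {"dp": [35, -14, 60], "turn": [0, 0, 0], "grip": 0}, {"dp": [35, -14, 85], "turn": [0, 0, 0], "grip": 0}, {"dp": [35, -14, 100], "turn": [0, 0, 0], "grip": 0}, {"dp": [35, -14, 102], "turn": [0, 0, 0], "grip": 0}, {"dp": [35, -14, 102], "turn": [0, 0, 0], "grip": 0}, {"dp": [35, -14, 102], "turn": [0, 0, 0], "grip": 0}, {"dp": [35, -14, 102], "turn": [0, 0, 0], "grip": 0}])

```text
time_s: 21.55
position: [0.482, -0.2029, 0.0749]
tcp_rot: [[0.937, -0.348, 0.002], [-0.348, -0.937, -0.001], [0.002, 0.001, -1.0]]
force: [-0.7, 0.6, 0.0]
opening: 0.007
```

```bash
cat >> h.py <<'E'
SP=[(.5596,-.2309),(.5499,-.2571),(.4712,-.2282),(.4808,-.2019)]
def togo(k,z):
    s=bot.read_state();R=np.array(s['tcp_rot']);print(k,np.round(1000*(np.array([*SP[k],z])-s['position'])@R,1),np.round(s['position'],4),round(float(s['opening']),3),np.round(s['force'],1))
E
python3 -c "
from h import *
togo(3,.06)"
```

```text
3 [-1.5 -0.5 14.9] [ 0.482  -0.2029  0.0749] 0.007 [-0.7  0.6  0. ]
```

Call:
jog_arm(rows=[{"dp": [-1, -0.5, 5], "turn": [0, 0, 0], "grip": 0}, {"dp": [-1, -0.5, 8], "turn": [0, 0, 0], "grip": 0}, {"dp": [-1, -0.5, 11], "turn": [0, 0, 0], "grip": 0}, {"dp": [-1, -0.5, 14], "turn": [0, 0, 0], "grip": 0}, {"dp": [-1, -0.5, 16], "turn": [0, 0, 0], "grip": 0}])

```text
time_s: 22.05
position: [0.4811, -0.202, 0.0593]
tcp_rot: [[0.937, -0.348, 0.001], [-0.348, -0.937, -0.001], [0.002, 0.001, -1.0]]
force: [-3.9, 1.8, 24.5]
opening: 0.004
```

Call:
jog_arm(rows=[{"dp": [0, 0, 0], "turn": [0, 0, 0], "grip": 0}])

```text
time_s: 22.15
position: [0.481, -0.2019, 0.0596]
tcp_rot: [[0.937, -0.348, 0.001], [-0.348, -0.937, -0.001], [0.002, 0.001, -1.0]]
force: [-1.5, 1.3, 14.0]
opening: 0.004
```

Run:
```python
from h import *
i,p,d=snap('wrist','w13')
i,p,d=snap('side','s13'); c1=cv2.resize(p[130:230,320:420,::-1],None,fx=4,fy=4,interpolation=cv2.INTER_CUBIC)
i,p,d=snap('scene','s13b'); c2=cv2.resize(p[125:225,210:310,::-1],None,fx=4,fy=4,interpolation=cv2.INTER_CUBIC)
cv2.imwrite('pics/s13c.png',np.hstack([c1,c2]))
```

```text
w13 t 22.2 pos [0.481, -0.2019, 0.0596] F [-1.4, 1.0, 13.6] op 0.004
s13 t 22.25 pos [0.481, -0.2019, 0.0596] F [-1.7, 0.2, 13.5] op 0.004
s13b t 22.3 pos [0.481, -0.2019, 0.0596] F [-0.5, 1.4, 14.2] op 0.003
```

View pics/w13.png

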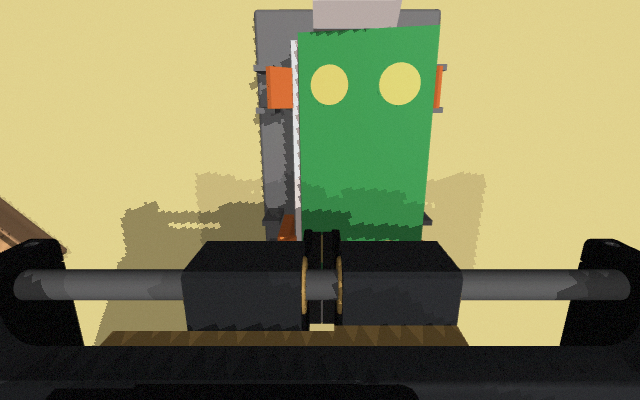

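View pics/s13c.png

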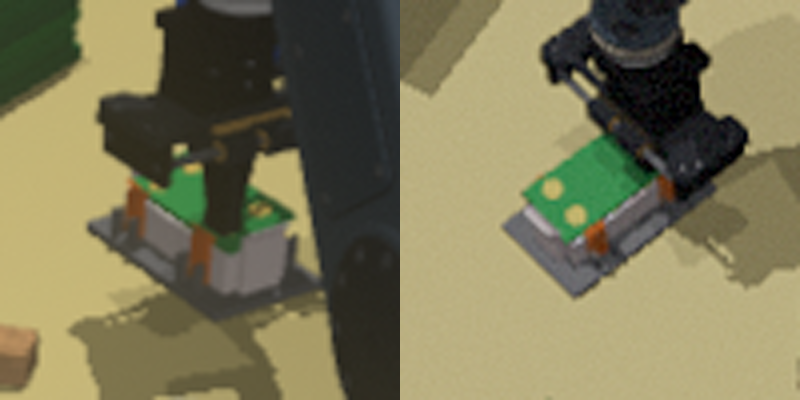

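Call:
jog_arm(rows=[{"dp": [0, 0, -8], "turn": [0, 0, 0], "grip": 0}, {"dp": [-20, 5, -40], "turn": [0, 0, 0], "grip": 0}, {"dp": [-40, 12, -75], "turn": [0, 0, 0], "grip": 0}, {"dp": [-45, 14, -100], "turn": [0, 0, 0], "grip": 0}, {"dp": [-45, 14, -110], "turn": [0, 0, 0], "grip": 0}])

```text
time_s: 22.8
position: [0.4334, -0.1993, 0.17]
tcp_rot: [[0.937, -0.349, 0.002], [-0.349, -0.937, -0.002], [0.003, 0.001, -1.0]]
force: [1.0, -0.2, 0.1]
opening: 0.008
```

```bash
cat >> h.py <<'E'
def boxview(tag):
    i,p,d=snap('wrist',tag); P=cloud(i,d);hsv=cv2.cvtColor(p,cv2.COLOR_RGB2HSV)
    a=np.radians(-20.3);ex=np.array([np.cos(a),np.sin(a)]);ey=np.array([-ex[1],ex[0]]);b=np.array([.5147,-.2294])
    def bx(q): return np.round([1000*(q[:2]-b)@ex,1000*(q[:2]-b)@ey,1000*q[2]],1)
    B=(P[:,:,:2]-b); X=B@ex; Y=B@ey; H=P[:,:,2]
    near=(abs(X)<.075)&(abs(Y)<.045)&(H>.03)&(H<.075)
    g=(cv2.inRange(hsv,(50,80,25),(85,255,255))>0)&near
    n,l,st,c=cv2.connectedComponentsWithStats(g.astype(np.uint8)); g=l==1+np.argmax(st[1:,4])
    Z=H[g]; co=np.linalg.lstsq(np.c_[X[g],Y[g],np.ones(g.sum())],Z,rcond=None)[0]; print("plane slopes/z0",np.round(co,4))
    print("lid rect",cv2.minAreaRect(1000*np.c_[X[g],Y[g]].astype(np.float32)))
    for nm,lo,hi in(("spot",(20,60,90),(33,190,255)),("orange",(5,170,90),(16,255,255))):
        m=((cv2.inRange(hsv,lo,hi)>0)&near).astype(np.uint8); n,l,st,c=cv2.connectedComponentsWithStats(m)
        for k in range(1,n):
            if st[k,4]>50: print(nm,np.round(c[k]),st[k,4],bx(np.median(P[l==k],0)))
    cv2.imwrite(f"pics/{tag}c.png",cv2.resize(p[0:230,200:440,::-1],None,fx=2.5,fy=2.5,interpolation=cv2.INTER_CUBIC))
E
python3 -c "
from h import *
boxview('w14')"
```

```text
w14 t 22.85 pos [0.4345, -0.1999, 0.1705] F [0.2, 0.9, 0.8] op 0.003
plane slopes/z0 [ 0.0005 -0.26    0.0505]
lid rect ((-2.3095703125, -4.7577056884765625), (129.1864013671875, 61.80528259277344), 0.19528651237487793)
spot [349.  25.] 497 [ 43.  -19.8  56.2]
spot [307.  27.] 457 [43.1 11.2 48. ]
spot [308. 140.] 352 [-41.   11.2  48. ]
spot [347. 142.] 380 [-40.9 -19.7  56. ]
orange [276.  28.] 422 [41.5 33.9 52.5]
orange [373.  27.] 113 [ 42.  -36.9  55.1]
orange [280. 142.] 331 [-41.7  33.6  52.2]
orange [368. 142.] 89 [-41.8 -37.2  55.3]
```

View pics/w14c.png

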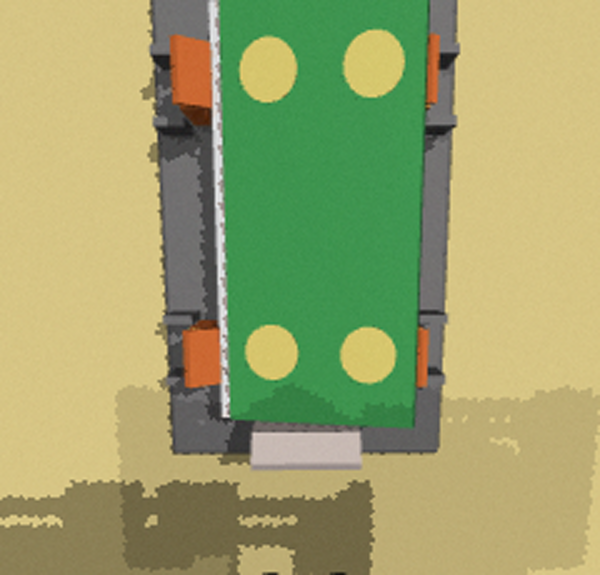

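```bash
cat >> h.py <<'E'
def gobox(X,Y,z):
    a=np.radians(-20.3);ex=np.array([np.cos(a),np.sin(a)]);ey=np.array([-ex[1],ex[0]]);b=np.array([.5147,-.2294])
    s=bot.read_state();R=np.array(s['tcp_rot']); t=np.array([*(b+X/1000*ex+Y/1000*ey),z/1000]); r=(np.array(s['position'])[:2]-b)
    print("dp",np.round(1000*(t-s['position'])@R,1),"now box",np.round(1000*np.array([r@ex,r@ey]),1),np.round(s['position'],4),np.round(s['force'],1))
E
python3 -c "
from h import *
gobox(-41,-18,75)"
```

```text
dp [44.  17.7 95.8] now box [-85.4  -0.1] [ 0.4345 -0.1999  0.1705] [0.2 0.9 0.8]
```

Call:
jog_arm(rows=[{"dp": [25, 8, 30], "turn": [0, 0, 0], "grip": 0}, {"dp": [44, 17.5, 60], "turn": [0, 0, 0], "grip": 0}, {"dp": [44, 17.5, 85], "turn": [0, 0, 0], "grip": 0}, {"dp": [44, 17.5, 95], "turn": [0, 0, 0], "grip": 0}, {"dp": [44, 17.5, 95], "turn": [0, 0, 0], "grip": 0}, {"dp": [44, 17.5, 95], "turn": [0, 0, 0], "grip": 0}])

```text
time_s: 23.45
position: [0.4686, -0.2304, 0.0729]
tcp_rot: [[0.937, -0.348, -0.001], [-0.348, -0.937, 0.001], [-0.001, -0.0, -1.0]]
force: [0.1, 0.5, 1.1]
opening: 0.007
```

```bash
python3 -c "
from h import *
gobox(-41,-17,68)"
```

```text
dp [1.9 0.1 4.9] now box [-42.9 -16.9] [ 0.4686 -0.2304  0.0729] [0.1 0.5 1.1]
```

Call:
jog_arm(rows=[{"dp": [1, 0, 4], "turn": [0, 0, 0], "grip": 0}, {"dp": [1, 0, 6], "turn": [0, 0, 0], "grip": 0}, {"dp": [1, -1, 7.5], "turn": [0, 0, 0], "grip": 0}, {"dp": [1, -2, 9], "turn": [0, 0, 0], "grip": 0}, {"dp": [1, -3, 10.5], "turn": [0, 0, 0], "grip": 0}])

```text
time_s: 23.95
position: [0.4719, -0.2288, 0.0645]
tcp_rot: [[0.937, -0.349, 0.004], [-0.349, -0.937, -0.002], [0.004, 0.001, -1.0]]
force: [0.9, 2.3, 10.4]
opening: 0.008
```

Call:
jog_arm(rows=[{"dp": [0, -0.5, 1], "turn": [0, 0, 0], "grip": 0}, {"dp": [0, -1, 2], "turn": [0, 0, 0], "grip": 0}, {"dp": [0, -1, 3], "turn": [0, 0, 0], "grip": 0}])

```text
time_s: 24.25
position: [0.4724, -0.2277, 0.0622]
tcp_rot: [[0.937, -0.348, 0.004], [-0.348, -0.937, -0.002], [0.004, 0.001, -1.0]]
force: [-1.6, 3.9, 21.8]
opening: 0.003
```

```bash
python3 -c "
from h import *
boxview('w15'); gobox(-41,-14,56)"
```

```text
w15 t 24.3 pos [0.4724, -0.2277, 0.0623] F [0.1, 4.1, 16.8] op 0.004
plane slopes/z0 [ 0.0135 -0.1305  0.0484]
lid rect ((15.069961547851562, 1.5410518646240234), (102.91806030273438, 62.029701232910156), 0.9264255166053772)
spot [325.  86.] 1185 [ 43.3 -13.9  51.2]
spot [258.  88.] 1091 [42.9 17.7 47.1]
spot [267. 238.] 129 [-34.6  16.9  46.1]
orange [222.  89.] 1117 [41.9 33.6 52. ]
orange [368.  89.] 859 [ 42.1 -33.9  53.1]
orange [236. 235.] 188 [-33.4  34.6  46.6]
orange [363. 233.] 208 [-33.2 -35.7  45.7]
dp [-0.7  0.9  6.3] now box [-40.3 -13.1] [ 0.4724 -0.2277  0.0623] [ 0.1  4.1 16.8]
```

View pics/w15c.png

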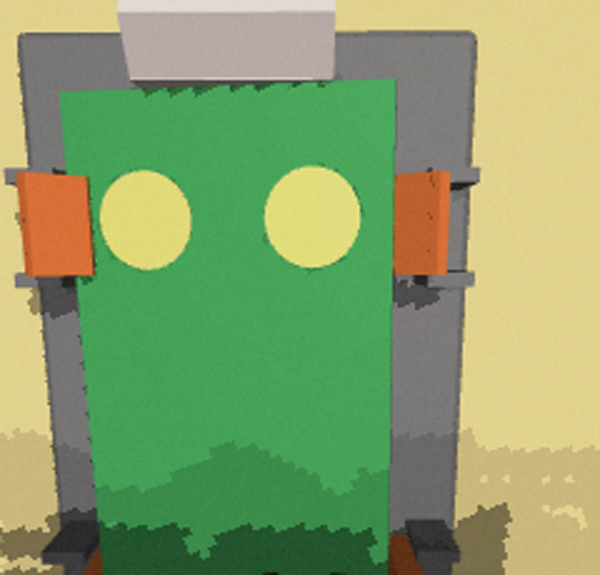

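Call:
jog_arm(rows=[{"dp": [0, 0.5, 2], "turn": [0, 0, 0], "grip": 0}, {"dp": [0, 0.5, 3.5], "turn": [0, 0, 0], "grip": 0}, {"dp": [0, 0.5, 5], "turn": [0, 0, 0], "grip": 0}])

```text
time_s: 24.6
position: [0.4714, -0.2281, 0.0562]
tcp_rot: [[0.937, -0.348, 0.002], [-0.348, -0.937, -0.001], [0.002, 0.001, -1.0]]
force: [-3.9, 2.2, 26.3]
opening: 0.003
```

Call:
jog_arm(rows=[{"dp": [0, 0, -5], "turn": [0, 0, 0], "grip": 0}, {"dp": [0, 0, -20], "turn": [0, 0, 0], "grip": 0}, {"dp": [40, 1.5, -22], "turn": [0, 0, 0], "grip": 0}, {"dp": [75, 1.5, -22], "turn": [0, 0, 0], "grip": 0}, {"dp": [83, 1.5, -22], "turn": [0, 0, 0], "grip": 0}, {"dp": [83, 1.5, -18], "turn": [0, 0, 0], "grip": 0}, {"dp": [83, 1.5, -18], "turn": [0, 0, 0], "grip": 0}])

```text
time_s: 25.3
position: [0.5459, -0.2567, 0.0712]
tcp_rot: [[0.937, -0.348, -0.004], [-0.348, -0.937, 0.003], [-0.005, -0.001, -1.0]]
force: [-0.5, 0.5, -1.0]
opening: 0.011
```

```bash
python3 -c "
from h import *
gobox(42,-15,56)"
```

```text
dp [ 3.4  0.2 15.2] now box [ 38.7 -14.8] [ 0.5459 -0.2567  0.0712] [-0.5  0.5 -1. ]
```

Call:
jog_arm(rows=[{"dp": [2, 0, 4], "turn": [0, 0, 0], "grip": 0}, {"dp": [2, 0, 7], "turn": [0, 0, 0], "grip": 0}, {"dp": [2, 0, 9], "turn": [0, 0, 0], "grip": 0}, {"dp": [2, 0, 11], "turn": [0, 0, 0], "grip": 0}])

```text
time_s: 25.7
position: [0.5495, -0.2586, 0.0613]
tcp_rot: [[0.937, -0.348, -0.001], [-0.348, -0.937, 0.0], [-0.001, -0.0, -1.0]]
force: [-0.6, -0.3, -0.2]
opening: 0.003
```

Call:
jog_arm(rows=[{"dp": [0, 0, 1.5], "turn": [0, 0, 0], "grip": 0}, {"dp": [0, 0, 3], "turn": [0, 0, 0], "grip": 0}, {"dp": [0, 0, 4.5], "turn": [0, 0, 0], "grip": 0}, {"dp": [0, 0, 5.5], "turn": [0, 0, 0], "grip": 0}])

```text
time_s: 26.1
position: [0.55, -0.2588, 0.0564]
tcp_rot: [[0.937, -0.348, -0.0], [-0.348, -0.937, 0.0], [-0.0, 0.0, -1.0]]
force: [-2.0, 0.5, 7.8]
opening: 0.005
```

Call:
jog_arm(rows=[{"dp": [0, 0, 1], "turn": [0, 0, 0], "grip": 0}, {"dp": [0, 0, 1], "turn": [0, 0, 0], "grip": 0}, {"dp": [0, 0, -10], "turn": [0, 0, 0], "grip": 0}, {"dp": [-30, -5, -45], "turn": [0, 0, 0], "grip": 0}, {"dp": [-75, -10, -80], "turn": [0, 0, 0], "grip": 0}, {"dp": [-115, -15, -110], "turn": [0, 0, 0], "grip": 0}, {"dp": [-128, -15, -120], "turn": [0, 0, 0], "grip": 0}, {"dp": [-128, -15, -120], "turn": [0, 0, 0], "grip": 0}])

```text
time_s: 26.9
position: [0.4336, -0.1991, 0.1783]
tcp_rot: [[0.937, -0.348, 0.001], [-0.348, -0.937, -0.001], [0.002, 0.001, -1.0]]
force: [0.2, -0.6, 0.3]
opening: 0.003
```

```bash
python3 -c "
from h import *
boxview('w16')"
```

```text
w16 t 26.95 pos [0.4353, -0.2003, 0.1776] F [-0.2, 0.2, 0.2] op 0.009
plane slopes/z0 [-0.0003 -0.0014  0.0441]
lid rect ((0.33481597900390625, 1.1724853515625), (129.0712127685547, 63.225860595703125), 0.5167245268821716)
spot [301.  31.] 430 [42.8 17.  44.4]
spot [341.  31.] 426 [ 43.  -15.   44.5]
spot [303. 139.] 327 [-41.3  16.1  44.5]
spot [341. 139.] 325 [-40.8 -15.7  44.5]
orange [278.  31.] 396 [41.4 33.7 52.3]
orange [366.  31.] 394 [ 41.6 -33.1  52.4]
orange [282. 141.] 311 [-41.6  33.5  52.2]
orange [363. 141.] 313 [-41.7 -33.4  52.1]
```

View pics/w16c.png

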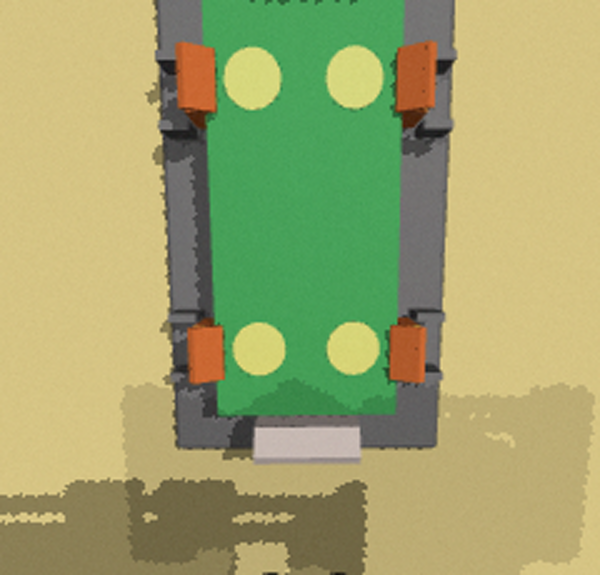

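Run:
```python
from h import *
i,p,d=snap('scene','send'); q=np.load('scene0.npz')['p']
cv2.imwrite('pics/diff.png',np.vstack([p[90:330,:,::-1],q[90:330,:,::-1]]))
```

```text
send t 27.0 pos [0.4361, -0.2009, 0.1768] F [0.2, 0.0, 0.2] op 0.006
```

View pics/diff.png

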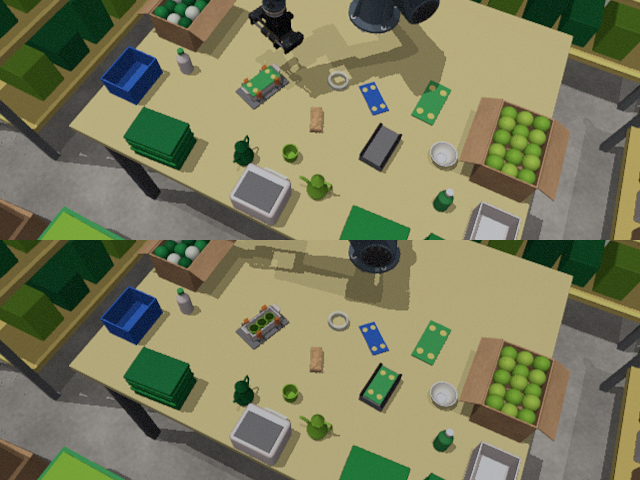

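The "after" picture (top) shows the lid on the box at (262,83). Every other item is at the same pixel as at the start (bottom).

```bash
python3 -c "
from rig import bot
print(bot.hand_in())"
```

```text
the job is handed in; nothing more can be done
None
```

The lid is on the gift box with all four catches closed over it, and I handed the job in about 27 s into the 72 s allowed. No verdict was reported.

**What I did**
- **Sliding:** Both ends of the holder looked the same, so I could not tell which was the front edge. I pushed the lid about 28 mm out of the far end, then back until about 30 mm stuck out of the robot-side end. Whichever end is the front, the lid overhung it by more than 20 mm.
- **Rest:** I lifted the lid by the robot-side overhang, laid it on the cork rest and let go. It lay flat, about 3 mm off centre.
- **Box:** I took it again by its middle and laid it on the box between the catches. It sat level, within 1 mm of centre, and was let go.
- **Pressing:** The first press, at spot 3, did not go as planned: the lid slid about 5 mm sideways and tilted about 15°. Pressing spot 2 while drawing the lid back across put its edge under the catches on that side, and pressing spot 1 closed the last one. I never pressed spot 0, because its catch was already closed.

**Last checks**

| Check | Measured | Limit |
|---|---|---|
| Height of all four spots | 44.4–44.5 mm (camera reads about 0.5–1 mm low) | below 47.5 mm |
| Lid off centre | about 1 mm | 6 mm |
| Lid angle to box | about 0.5° | about 4.6° |
| Catches | at the same positions as before the lid went on, to within the measurement | within 1.5 mm of home |

The gripper was clear of everything, and the other goods had not visibly moved. The highest press force I saw was about 26 N at the fingertips, above the expected 6–12 N but far below the 120 N wrist limit.

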